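# Put four mixed batteries back in their chargers

### The arm

A 6-joint arm with a two-finger parallel gripper is mounted at the origin on a cart in front of the work surface, level with it; the furniture and walls round the work are solid. World frame = base frame: x ahead of the robot, y to its left, z up, the work surface at z = 0. Lengths are in m, angles in rad, forces in N, time in s.
With the tool pointing down it reaches from about 0.25 to 0.725 m from the base axis. Payload 4 kg.
Tool frame: the origin (TCP) lies midway between the tips of the shut fingers; the grasp point (between the pads) lies 19 mm behind it; z points along the fingers, y is the direction in which the jaws open and shut (so a half turn about z gives the same grasp; the last joint's range is limited). The gripper opens to 85 mm and grips with 20 to 120 N. Pads are 22 mm wide; open, the fingers measure 114 mm over their backs; the gripper's body (76 mm by 85 mm) begins 54 mm behind the grasp point. The pads swing forward as they close: fully open they stand 13 mm farther back than shut.
Start: joints at [-1.157, 0.241, 0.005, 1.335, 0, 1.571], TCP at [0.201, -0.458, 0.231] pointing down, gripper open.
Joint ranges: [-2.72, 2.72], [-1.05, 1.87], [-1.09, 1.28], [-1.99, 2.15], [-1.42, 1.44], [-3.14, 3.14]. Speed limits (rad/s): [2.79, 2.79, 3.14, 3.14, 3.14, 3.14].

### API

Orientations are given as a unit quaternion [x, y, z, w].
In Python, from workcell import bot gives the robot as it stands.
- The arm moves only by the shell command python3 -m inch 'ROWS'. ROWS is JSON, a list of rows, each a list of 5 numbers: the shift along the tool's x, y, z scaled (see below), then the turn about the tool's z scaled (see below), then the closure, from 0 (fully open) to 1 (shut). A call has 1 to 10 rows; each row is the pose to reach, as a shift and turn from the pose commanded when the call began, along the tool's axes at that moment; what a row does not reach only later rows make up. The controller multiplies each number of a shift by 100 cm and each number of a turn by 120 degrees. A row lasts 1/8 s, in which the tool goes at most 62.5 mm and 10.7 degrees, less where a joint would pass 70% of its speed; a pose out of reach is approached as far as the arm can. A call with a number of a shift or a turn outside -1 to 1 is refused whole. A call with a gripper value outside its range is refused whole. The fingers move at their own pace and stop on an object; the grip force is fixed at half the most. Time passes only in rows, so rows that repeat a pose let the fingers close. It gives the time, the measured TCP pose, the force and the opening at its end, in the units of the state.
- bot.get_obs(): the state, without advancing time (a new reading comes with each control period).
- bot.camera(name): name is "scene" or "top" or "wrist"; returns the picture (420x560x3 uint8, red, green, blue); there is no depth.
- bot.calibration(name): a dict with "intrinsics" (3x3 intrinsics, pixels), "k1" (the pictures are not rectified: a ray, as slopes to the right and down, at radius r is drawn at 1 + k1 r^2 times it, then the intrinsics apply), "xyz" and "attitude" of the camera in the world; the wrist camera has in their place "tool_from_camera" (4x4, takes a point from camera to tool coordinates, whose origin is the TCP and whose axes are the flange's). Camera axes: x right, y down, z forward; pixel columns grow to the right and rows downward; lengths in m; the calibration is good to about 2 mm. A picture is of the moment at which its call begins: read the wrist's pose just before it. calibration takes no time and is no camera call.
- bot.job_done(): hands the job in, once; it reports no verdict.
Trained networks look in the newest picture that a camera, given by its name, has taken for a name from the list of things; names that differ only in an ending like _2 or _b are one class to them, and where a whole thing is asked for, a point or a joint stands for the part that bears it (a point fixed in the world has none). Each returns a list of dicts, best first, with "score" (0 to 1); they miss things now and then, are a little off and sometimes report something else, mostly with a low value. They report only what shows in the picture. A call takes as long as a camera call. They do not tell look-alikes from the thing itself.
- bot.masks_of(camera, target): "pixels" (420x560 bool, what is visible of it) and "extent" ([left, top, width, height] as shares, 0 to 1, of the picture: columns of its width, rows of its height, round what is visible of it).
- bot.spot_point(camera, target): "point" ([column, row] as shares, 0 to 1, of the picture: columns of its width, rows of its height: a listed point, or the origin of a listed thing).
The state is a dict: "clock": time; "joint_pos": joint angles; "joint_vel": joint speeds; "tau": joint torques, N m; "eef_pos": TCP position; "tool_rot": TCP orientation; "ft_force": force on the tool from outside, world axes, zero at the start; "ft_torque": the same for the moment, N m; "grip_width": finger opening in m.
Only numpy, scipy, OpenCV 4.12 (cv2) and the standard library are available. Lean on these libraries where they do the work, as an engineer would, in place of code of your own. Each camera call takes 0.05 s, during which the arm holds its last target.

### The job

Put the four loose batteries back on charge: each one upright and fully down in the charger whose well matches its shape and size. Lower them in rather than dropping them, and leave the sanding block and the tape measure where they lie.

Things in the scene. Friction and masses are not known exactly. Their poses are not given: they have to be found in the camera images.
- drill_pack: largest battery: rectangular drill pack standing upright, black foot 52 (x) by 72 (y) mm, its lowest 6 mm tapering in by 3 mm a side, wider grey head 58 by 78 mm from 44 mm up to its top at 70 mm; grasp the head across x (58 mm). 0.5 kg. Origin under the centre of its foot, z up.
- stick_pack: thick round stick battery standing upright: black stem 48 mm across (lowest 6 mm tapering in by 3 mm a side), grey cap 54 mm across from 48 mm up to its top at 78 mm. 0.24 kg. Origin under the centre of its foot, z up.
- radio_pack: flat slab-shaped battery of a two-way radio standing on edge: 20 (x) by 56 (y) mm, 78 mm tall (lowest 6 mm tapering in by 2 mm a side), lower part black, upper part grey; grasp across x (20 mm). 0.16 kg. Origin under the centre of its foot, z up.
- torch_cell: slim round torch cell with a steel button on top, standing upright: 34 mm across, 67 mm tall (lowest 6 mm tapering in by 2 mm a side). 0.14 kg. Origin under the centre of its foot, z up.
- drill_charger: dark charger with the large rectangular well, 62 (x) by 82 (y) mm, for the drill pack. Origin on the axis of the well at bench level; well floor 10 mm and rim 40 mm above the bench (well 30 mm deep), 5 mm free on each side of its battery, mouth flared 5 mm wider still over its uppermost 10 mm; wall 12 mm thick; lower electronics hump (33 mm high) on its +x side. Does not move. 
- stick_charger: dark charger with the larger round well, 58 mm across, for the thick stick battery. Origin on the axis of the well at bench level; well floor 10 mm and rim 40 mm above the bench (well 30 mm deep), 5 mm free on each side of its battery, mouth flared 5 mm wider still over its uppermost 10 mm; wall 12 mm thick; lower electronics hump (33 mm high) on its +x side. Does not move. 
- radio_charger: dark charger with the narrow slot-shaped well, 30 (x) by 66 (y) mm, for the flat radio battery. Origin on the axis of the well at bench level; well floor 10 mm and rim 40 mm above the bench (well 30 mm deep), 5 mm free on each side of its battery, mouth flared 5 mm wider still over its uppermost 10 mm; wall 12 mm thick; lower electronics hump (33 mm high) on its +x side. Does not move. 
- cell_charger: dark charger with the smaller round well, 44 mm across, for the slim torch cell. Origin on the axis of the well at bench level; well floor 10 mm and rim 40 mm above the bench (well 30 mm deep), 5 mm free on each side of its battery, mouth flared 5 mm wider still over its uppermost 10 mm; wall 12 mm thick; lower electronics hump (33 mm high) on its +x side. Does not move. 
- sanding_block: brown sanding block, 62 by 101 by 28 mm, lying loose at the left of the work; a bystander. Origin under its centre.
- tape_measure: yellow tape measure, 64 by 84 by 35 mm, lying loose at the right of the work; a bystander. Origin under its middle.
There are look-alikes about, which are no part of the job. Leave any blue or red look-alike of the radio_pack alone.

How it is judged:
By the outcome, as a careful person would: the job done as asked, in the order asked, and still so for the second after the job is handed in, with the robot touching nothing.
It also fails if it takes over 90 s, if anything falls off the work surface, if the arm or the gripper's body presses on something with over 40 N, if the wrist force passes 120 N, or if a joint passes its speed limit or range.

## Working session

There is one attempt and no reset: what is moved stays moved. The work goes in short steps, Python scripts to look and compute and a shell command to move; the robot and the scene stay as the last step left them, time stands still between calls to the robot, and variables do not carry over. Pictures are saved under pics/ and viewed, and the job is handed in when it is done.

```bash
ls; mkdir -p pics
python3 - <<'E'
from workcell import bot
import cv2
o=bot.get_obs();print(o)
for n in("scene","top","wrist"):
    c=bot.calibration(n);print(n,c)
    cv2.imwrite(f"pics/{n}0.png",bot.camera(n)[:,:,::-1])
E
```

```text
pics
{'clock': 0.0, 'joint_pos': array([-1.15699329e+00,  2.41415250e-01,  3.74361705e-03,  1.33521874e+00,
       -4.59443263e-08,  1.57080313e+00]), 'joint_vel': array([-0.00048065,  0.00161488,  0.00024068,  0.00059361, -0.00126607,
        0.00067979]), 'tau': array([ 1.75967471e-04, -3.72321403e+01,  2.52405471e+01,  1.69617048e-02,
        1.26166660e-04, -4.61892231e-07]), 'eef_pos': array([ 0.20079358, -0.45722179,  0.23041924]), 'tool_rot': array([ 9.78672290e-01,  2.05425052e-01, -2.15114480e-04, -1.02468751e-03]), 'ft_force': array([ 0.48124439, -0.68670039,  0.56988783]), 'ft_torque': array([ 0.00712923, -0.00683856, -0.01486606]), 'grip_width': 0.08577762054027327}
scene {'intrinsics': array([[439.64648612,   0.        , 281.84200906],
       [  0.        , 439.64648612, 211.0763776 ],
       [  0.        ,   0.        ,   1.        ]]), 'k1': 0.04528556734377747, 'xyz': array([-0.07031926,  1.00466695,  0.79622029]), 'attitude': array([-0.20536683,  0.85262974, -0.46569146,  0.11823055])}
top {'intrinsics': array([[481.02420748,   0.        , 279.14107796],
       [  0.        , 481.02420748, 205.38751985],
       [  0.        ,   0.        ,   1.        ]]), 'k1': -0.11395090842595258, 'xyz': array([ 0.20355069, -0.05413744,  1.32719345]), 'attitude': array([-0.69558346,  0.70878057, -0.08503067,  0.08101568])}
wrist {'intrinsics': array([[353.55362193,   0.        , 281.23885081],
       [  0.        , 353.55362193, 204.07701562],
       [  0.        ,   0.        ,   1.        ]]), 'k1': -0.06809384773273995, 'tool_from_camera': array([[ 1.02583854e-03, -9.62982086e-01, -2.69563442e-01,
         6.90692395e-02],
       [ 9.99999056e-01,  7.41574151e-04,  1.15636954e-03,
         6.42256702e-04],
       [-9.13661870e-04, -2.69564374e-01,  9.62981938e-01,
        -1.42777763e-01],
       [ 0.00000000e+00,  0.00000000e+00,  0.00000000e+00,
         1.00000000e+00]])}
```

View pics/scene0.png

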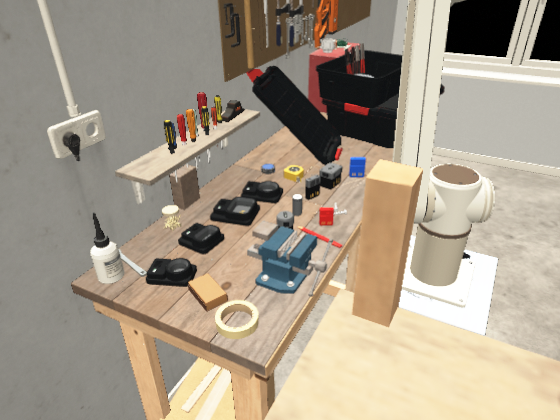

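View pics/top0.png

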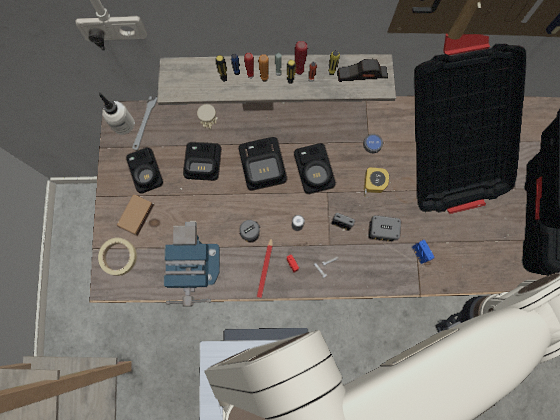

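View pics/wrist0.png

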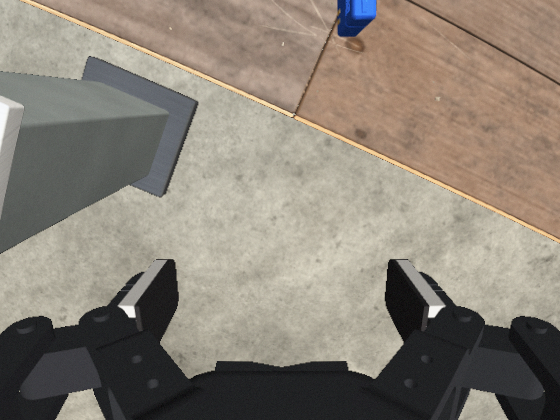

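```bash
cat > h.py <<'E'
from workcell import bot
import numpy as np, cv2, pickle
from scipy.spatial.transform import Rotation as R
from scipy.optimize import minimize
def cam(n,obs=None):
    c=bot.calibration(n);K=c["intrinsics"];k=c["k1"]
    if n=="wrist":
        T=np.eye(4);T[:3,:3]=R.from_quat(obs["tool_rot"]).as_matrix();T[:3,3]=obs["eef_pos"]
        M=T@c["tool_from_camera"];return K,k,M[:3,:3],M[:3,3]
    return K,k,R.from_quat(c["attitude"]).as_matrix(),c["xyz"]
def proj(C,P):
    K,k,A,t=C;q=(np.atleast_2d(P)-t)@A;s=q[:,:2]/q[:,2:]
    s=s*(1+k*(s**2).sum(1,keepdims=True));return s*K[0,0]+K[:2,2]
def ray(C,uv):
    K,k,A,t=C;d=(np.atleast_2d(uv)-K[:2,2])/K[0,0];s=d.copy()
    for _ in range(30): s=d/(1+k*(s**2).sum(1,keepdims=True))
    v=np.c_[s,np.ones(len(s))]@A.T;return t,v
def plane(C,uv,z):
    t,v=ray(C,uv);return t+v*((z-t[2])/v[:,2])[:,None]
def ell(rx,ry,z,n=28):
    a=np.linspace(0,2*np.pi,n,endpoint=False);return np.c_[rx*np.cos(a),ry*np.sin(a),0*a+z]
def rect(hx,hy,z): return np.array([[sx*hx,sy*hy,z] for sx in(-1,1) for sy in(-1,1)])
# models: list of convex parts
M={'drill_pack':[np.r_[rect(.023,.033,0),rect(.026,.036,.006),rect(.026,.036,.044)],np.r_[rect(.029,.039,.044),rect(.029,.039,.070)]],
'stick_pack':[np.r_[ell(.021,.021,0),ell(.024,.024,.006),ell(.024,.024,.048)],np.r_[ell(.027,.027,.048),ell(.027,.027,.078)]],
'radio_pack':[np.r_[rect(.008,.026,0),rect(.01,.028,.006),rect(.01,.028,.078)]],
'torch_cell':[np.r_[ell(.015,.015,0),ell(.017,.017,.006),ell(.017,.017,.067)]]}
def place(P,p,z0=0):
    c,s=np.cos(p[2]),np.sin(p[2]);return P@np.array([[c,s,0],[-s,c,0],[0,0,1]])+[p[0],p[1],z0]
def render(C,parts,p,S=4,z0=0):
    m=np.zeros((420*S,560*S),np.uint8)
    for P in parts:
        u=proj(C,place(P,p,z0));u=(u+.5)*S-.5
        cv2.fillConvexPoly(m,cv2.convexHull(np.round(u).astype(np.int32)),1)
    return cv2.resize(m.astype(np.float32),(560,420),interpolation=cv2.INTER_AREA)
def crop(img,u,v,r,name,f=None):
    u,v=int(u),int(v);a=img[max(0,v-r):v+r,max(0,u-r):u+r,::-1]
    f=f or max(1,560//(2*r));cv2.imwrite(name,cv2.resize(a,None,fx=f,fy=f,interpolation=cv2.INTER_CUBIC))
E
python3 - <<'E'
from h import *
D={}
Cs={}
for n in("top","scene"):
    D[n+'_img']=bot.camera(n);C=cam(n)
    for t in list(M)+['drill_charger','stick_charger','radio_charger','cell_charger']:
        ms=bot.masks_of(n,t);sp=bot.spot_point(n,t);D[n,t]=(ms,sp)
        print(n,t)
        for m in ms[:4]:
            e=np.array(m['extent'])*[560,420,560,420];print('  m %.2f'%m['score'],e.round(),m['pixels'].sum())
        for m in sp[:4]:
            p=np.array(m['point'])*[560,420];print('  p %.2f'%m['score'],p.round(1),plane(C,p,0)[0].round(4))
pickle.dump(D,open('d.pkl','wb'))
crop(D['top_img'],330,235,110,'pics/tz.png',f=3)
s=D['scene_img'][130:300,130:400,::-1];cv2.imwrite('pics/sz.png',cv2.resize(s,None,fx=2.9,fy=2.9,interpolation=cv2.INTER_CUBIC))
s=D['top_img'][110:220,90:360,::-1];cv2.imwrite('pics/tz2.png',cv2.resize(s,None,fx=2.9,fy=2.9,interpolation=cv2.INTER_CUBIC))
print(bot.get_obs()['clock'])
E
```

```text
top drill_pack
  m 0.64 [368. 216.  36.  27.] 739
  p 0.58 [381.4 233.2] [ 0.436  -0.3513  0.    ]
top stick_pack
  m 0.63 [241. 222.  18.  20.] 408
  p 0.72 [199.3 169.5] [0.6329 0.1645 0.    ]
  p 0.68 [249.4 235.9] [0.4355 0.02   0.    ]
top radio_pack
  m 0.82 [327. 214.  30.  18.] 283
  m 0.75 [414. 241.  24.  24.] 340
  m 0.62 [287. 255.  11.  17.] 112
  p 0.72 [417.7 254.4] [ 0.3734 -0.4503  0.    ]
  p 0.69 [339.2 226.3] [ 0.4581 -0.2327  0.    ]
  p 0.67 [291.8 265.1] [ 0.3516 -0.0966  0.    ]
top torch_cell
  m 0.59 [291. 213.  12.  19.] 145
  m 0.50 [119. 192.  32.  45.] 855
  p 0.69 [136.3 211.3] [0.5119 0.3433 0.    ]
  p 0.48 [297.  223.6] [ 0.4681 -0.1141  0.    ]
  p 0.32 [146.5 177. ] [0.6136 0.3185 0.    ]
top drill_charger
  m 0.86 [237. 138.  52.  56.] 2006
  p 0.58 [262.5 173.4] [ 0.6175 -0.0187  0.    ]
top stick_charger
  m 0.59 [294. 141.  43.  54.] 1598
  p 0.81 [314.5 173.9] [ 0.6134 -0.1687  0.    ]
top radio_charger
  m 0.87 [182. 140.  40.  41.] 1335
  p 0.85 [199. 166.] [0.6437 0.1656 0.    ]
top cell_charger
  m 0.68 [127. 148.  36.  45.] 1131
  p 0.96 
[... 466 characters left out ...]
24  0.    ]
  p 0.78 [357.3 175.9] [ 0.3676 -0.4487  0.    ]
  p 0.68 [322.9 225. ] [ 0.3552 -0.0833  0.    ]
scene torch_cell
  m 0.47 [293. 196.  10.  21.] 191
  p 0.45 [299.1 213.3] [ 0.4529 -0.1114  0.    ]
scene drill_charger
  m 0.92 [209. 200.  52.  27.] 1099
  m 0.43 [241. 183.  42.  18.] 699
  m 0.43 [186. 274.  39.  34.] 945
  p 0.58 [239.6 216.6] [ 0.6201 -0.0058  0.    ]
scene stick_charger
  m 0.64 [241. 177.  41.  26.] 718
  p 0.58 [265.7 196.8] [ 0.6053 -0.156   0.    ]
scene radio_charger
  m 0.81 [179. 223.  46.  33.] 1041
  p 0.77 [204.5 245.8] [0.6294 0.177  0.    ]
scene cell_charger
  m 0.65 [143. 256.  55.  29.] 1185
  p 0.71 [177.8 274.5] [ 0.6177  0.3167 -0.    ]
1.85
```

View pics/tz.png

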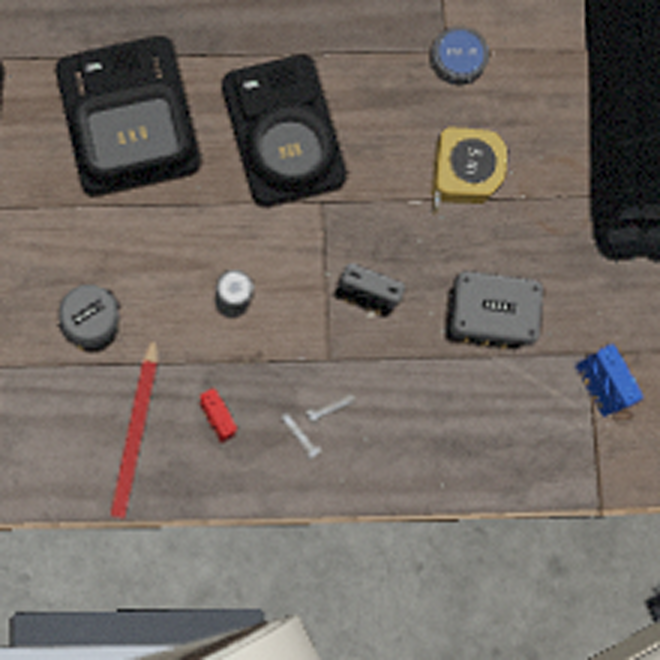

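View pics/sz.png

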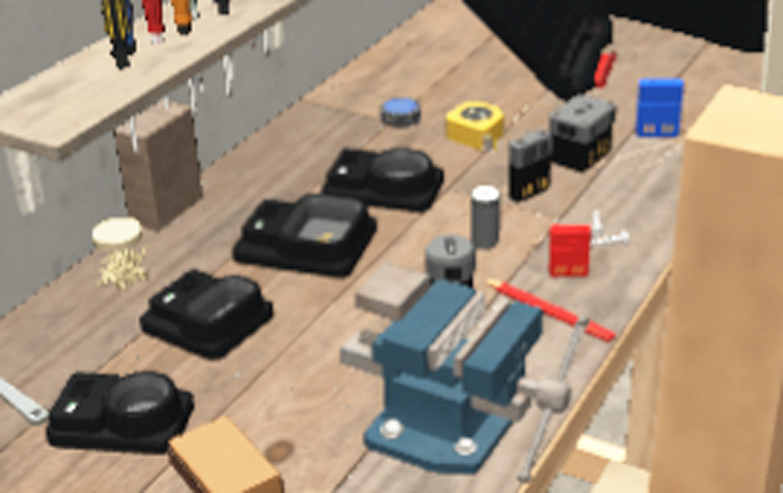

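View pics/tz2.png

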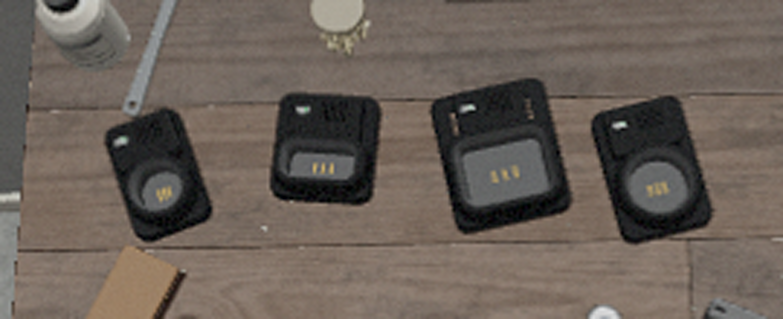

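```bash
cat >> h.py <<'E'
def fit(views,parts,p0,z0=0,rot=True):
    # views: list of (C,mask bool)
    best=None
    def cost(p):
        q=np.r_[p[:2],p[2]] ;c=0
        for C,m in views:
            r=render(C,parts,q,2,z0);i=np.minimum(r,m).sum();u=np.maximum(r,m).sum();c+=1-i/u
        return c
    for a in (np.radians(range(-80,100,20)) if rot else [0]):
        r=minimize(cost,np.r_[p0,a],method='Nelder-Mead',options=dict(initial_simplex=np.array([[*p0,a],[p0[0]+.01,p0[1],a],[p0[0],p0[1]+.01,a],[*p0,a+.2]]),maxfev=120,xatol=1e-4,fatol=1e-4))
        if best is None or r.fun<best.fun: best=r
    return best.x,best.fun
E
python3 - <<'E'
from h import *
D=pickle.load(open('d.pkl','rb'))
sel={'drill_pack':(0,0,.436,-.345),'stick_pack':(0,None,.432,.022),'radio_pack':(0,1,.458,-.232),'torch_cell':(0,0,.46,-.113)}
for t,(a,b,x,y) in sel.items():
    vt=(cam('top'),D['top',t][0][a]['pixels']);vs=None
    if b is not None: vs=(cam('scene'),D['scene',t][0][b]['pixels'])
    for nm,v in(('top',[vt]),('scene',[vs]),('both',[vt,vs])):
        if None in v: continue
        p,f=fit(v,M[t],[x,y],rot=t in('drill_pack','radio_pack'));print(t,nm,p.round(4),'deg',np.degrees(p[2]).round(1),'1-iou',round(f,3))
E
```

```text
drill_pack top [ 0.4401 -0.3489 -0.1415] deg -8.1 1-iou 0.06
drill_pack scene [ 0.4372 -0.3402  0.0108] deg 0.6 1-iou 0.103
drill_pack both [ 0.4396 -0.3479 -0.0848] deg -4.9 1-iou 0.225
stick_pack top [0.4399 0.0166 0.1444] deg 8.3 1-iou 0.059
radio_pack top [ 0.4619 -0.2352 -0.511 ] deg -29.3 1-iou 0.081
radio_pack scene [ 0.458  -0.2246 -0.2254] deg -12.9 1-iou 0.133
radio_pack both [ 0.4618 -0.235   2.7575] deg 158.0 1-iou 0.289
torch_cell top [ 0.4626 -0.114   0.1616] deg 9.3 1-iou 0.21
torch_cell scene [ 0.461  -0.1092  0.1185] deg 6.8 1-iou 0.154
torch_cell both [ 0.4631 -0.1133  0.0136] deg 0.8 1-iou 0.422
```

Run:
```python
from h import *
D=pickle.load(open('d.pkl','rb'))
def tri(a,b):
    t1,v1=ray(cam('top'),a);t2,v2=ray(cam('scene'),b);v1=v1[0]/np.linalg.norm(v1);v2=v2[0]/np.linalg.norm(v2)
    A=np.c_[v1,-v2];s=np.linalg.lstsq(A,t2-t1,rcond=None)[0];p=t1+s[0]*v1;q=t2+s[1]*v2;return (p+q)/2,np.linalg.norm(p-q)
print(tri((467,207),(338,153)),tri((467,45),(256,73)))
for z in(0,.1,.2,.3): print(z,plane(cam('top'),[(416,205),(416,55),(525,52),(508,210)],z).round(3).tolist())
print(tri((385,226),(331,170)),tri((297,221),(297,199)))
s=D['scene_img'][40:200,220:380,::-1];cv2.imwrite('pics/lid.png',cv2.resize(s,None,fx=3.6,fy=3.6,interpolation=cv2.INTER_CUBIC))
s=D['top_img'][20:260,360:560,::-1];cv2.imwrite('pics/lidt.png',cv2.resize(s,None,fx=2.5,fy=2.5,interpolation=cv2.INTER_CUBIC))
```

```text
(array([ 5.07462841e-01, -6.07521844e-01,  2.62028469e-04]), np.float64(0.001129392473992143)) (array([ 0.84476161, -0.52948471,  0.31171439]), np.float64(0.004475689213450974))
0 [[0.516, -0.457, 0.0], [1.0, -0.504, 0.0], [1.018, -0.871, 0.0], [0.496, -0.732, 0.0]]
0.1 [[0.492, -0.427, 0.1], [0.94, -0.47, 0.1], [0.956, -0.809, 0.1], [0.474, -0.681, 0.1]]
0.2 [[0.469, -0.397, 0.2], [0.88, -0.436, 0.2], [0.895, -0.748, 0.2], [0.452, -0.63, 0.2]]
0.3 [[0.445, -0.366, 0.3], [0.82, -0.402, 0.3], [0.834, -0.686, 0.3], [0.43, -0.578, 0.3]]
(array([ 0.44259756, -0.35129188,  0.05393465]), np.float64(0.007144820972040519)) (array([ 0.46327452, -0.1123529 ,  0.0528158 ]), np.float64(0.0031246866178192938))
```

View pics/lid.png

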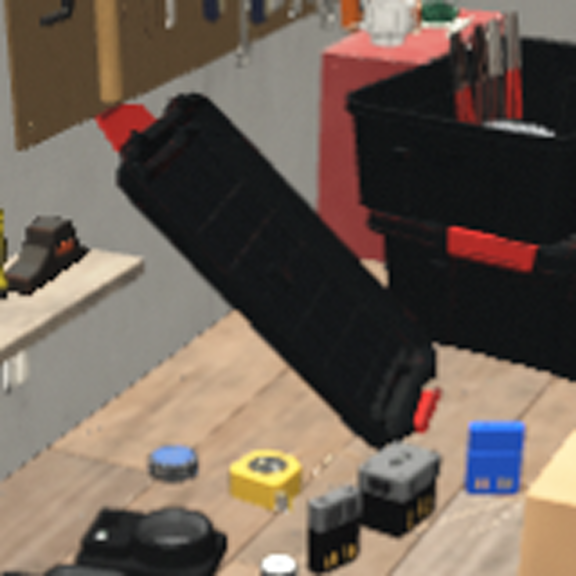

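View pics/lidt.png

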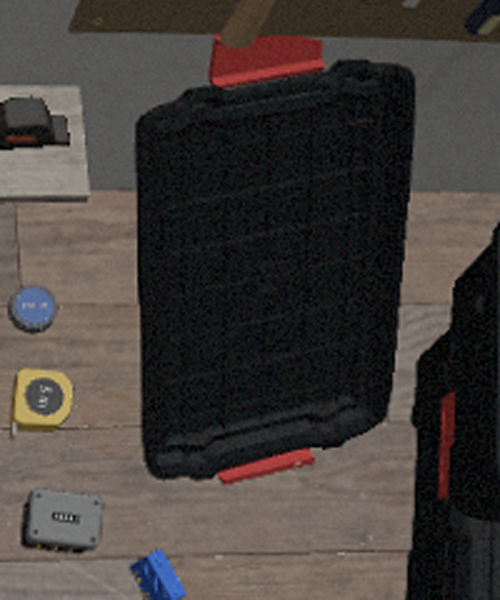

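Candidates for radio_pack in the top view: grey/black at (343,221), blue at (425,252), red at (293,264). By the description the grey/black one is right; the zoomed crop confirmed it has a black lower part and a grey upper part. Other batteries: stick (249,230), torch (298,222), drill (385,228). I'll go over the drill pack first and measure with the wrist camera.

```bash
python3 -m inch '[[0.06,0,0,-0.08,0],[0.12,0,0,-0.16,0],[0.18,0,0,-0.24,0],[0.24,0,0,-0.32,0],[0.262,-0.002,0,-0.4,0],[0.262,-0.002,0,-0.486,0],[0.262,-0.002,0,-0.486,0]]'
cat >> h.py <<'E'
def look(t,name):
    o=bot.get_obs();img=bot.camera('wrist');ms=bot.masks_of('wrist',t);sp=bot.spot_point('wrist',t)
    cv2.imwrite(name,img[:,:,::-1]);return o,img,ms,sp
def tool(o):
    A=R.from_quat(o['tool_rot']).as_matrix();print('tcp',o['eef_pos'].round(4),'xang %.1f'%np.degrees(np.arctan2(A[1,0],A[0,0])),'t',o['clock'],'w',round(o['grip_width'],4),'F',o['ft_force'].round(1));return A
E
python3 - <<'E'
from h import *
o,img,ms,sp=look('drill_pack','pics/w1.png');tool(o);C=cam('wrist',o)
for m in ms[:3]:
    print(m['score'],np.array(m['extent']).round(3))
    p,f=fit([(C,m['pixels'])],M['drill_pack'],[.44,-.348]);print(p.round(4),np.degrees(p[2]).round(1),f)
for s in sp[:3]: print(s['score'],plane(C,np.array(s['point'])*[560,420],0).round(4))
E
```

```text
clock: 2.72
eef_pos: [0.4405, -0.3502, 0.2311]
tool_rot: [0.755, 0.656, -0.0, -0.0]
ft_force: [-1.7, -0.6, 0.1]
grip_width: 0.0855
tcp [ 0.4405 -0.3502  0.2311] xang 82.0 t 2.725 w 0.0855 F [-1.7 -0.6  0.1]
0.87 [0.445 0.317 0.124 0.216]
[ 0.4416 -0.3467 -0.1433] -8.2 0.04244786500930786
0.82 [[ 0.442  -0.3472  0.    ]]
```

View pics/w1.png

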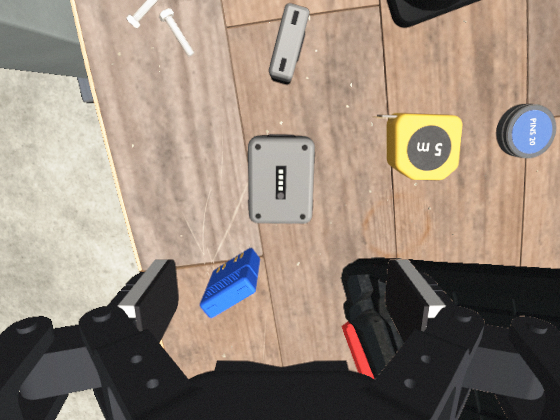

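```bash
python3 -m inch '[[0.055,0.021,0,0,0],[0.11,0.042,-0.01,0,0],[0.165,0.063,-0.02,0,0],[0.22,0.083,-0.02,0,0],[0.2345,0.088,-0.02,0,0],[0.2345,0.088,-0.02,0,0]]'
python3 - <<'E'
from h import *
o=bot.get_obs();i=bot.camera('wrist');tool(o);cv2.imwrite('pics/w2.png',i[:,:,::-1]);S={}
for t in('stick_charger','drill_charger'):
    S[t]=(o,i,bot.masks_of('wrist',t),bot.spot_point('wrist',t))
    for s in S[t][3]: print(t,s['score'],plane(cam('wrist',o),np.array(s['point'])*[560,420],0).round(4))
pickle.dump(S,open('c1.pkl','wb'))
E
python3 -m inch '[[0.06,0.0,0,0,0],[0.12,0.0,0,0,0],[0.18,0.0,0,0,0],[0.24,0.0,0,0,0],[0.26,0,0,0,0],[0.26,0.0,0,0,0]]'
python3 - <<'E'
from h import *
o=bot.get_obs();i=bot.camera('wrist');tool(o);cv2.imwrite('pics/w3.png',i[:,:,::-1]);S={}
for t in('radio_charger','cell_charger'):
    S[t]=(o,i,bot.masks_of('wrist',t),bot.spot_point('wrist',t))
    for s in S[t][3]: print(t,s['score'],plane(cam('wrist',o),np.array(s['point'])*[560,420],0).round(4))
pickle.dump(S,open('c2.pkl','wb'))
E
```

```text
clock: 3.62
eef_pos: [0.5597, -0.1303, 0.2511]
tool_rot: [0.754, 0.656, -0.0, -0.0]
ft_force: [-0.3, 0.2, 0.3]
grip_width: 0.0853
tcp [ 0.5597 -0.1303  0.2511] xang 82.1 t 3.625 w 0.0853 F [-0.3  0.2  0.3]
stick_charger 0.81 [[ 0.607  -0.1733  0.    ]]
drill_charger 0.73 [[ 0.576  -0.3385  0.    ]]
drill_charger 0.55 [[ 0.6234 -0.0226  0.    ]]
clock: 4.62
eef_pos: [0.5959, 0.127, 0.251]
tool_rot: [0.754, 0.657, -0.0, 0.0]
ft_force: [-0.2, -0.2, -0.8]
grip_width: 0.0853
tcp [0.5959 0.127  0.251 ] xang 82.1 t 4.625 w 0.0853 F [-0.2 -0.2 -0.8]
radio_charger 0.79 [[0.6336 0.1587 0.    ]]
```

View pics/w2.png

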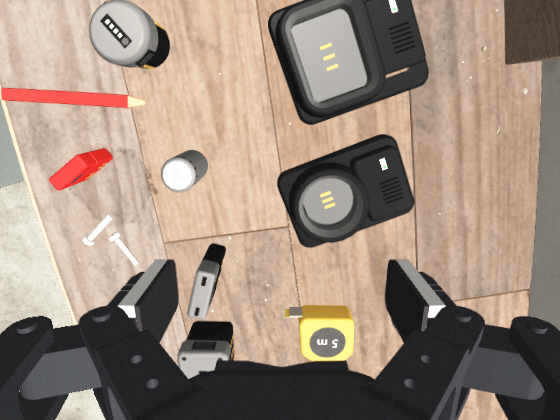

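View pics/w3.png

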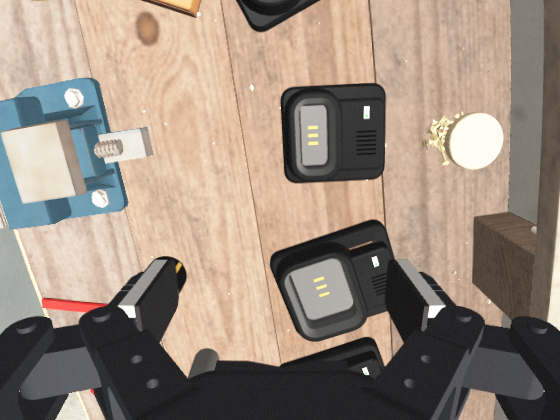

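```bash
python3 -m inch '[[0.06,0.0,0,0,0],[0.11,0.0,0,0,0],[0.11,0.0,0,0,0]]'
cat >> h.py <<'E'
W={'drill_charger':(rect,.031,.041),'stick_charger':(ell,.029,.029),'radio_charger':(rect,.015,.033),'cell_charger':(ell,.022,.022)}
def rendwell(C,t,p):
    g,a,b=W[t];m=1
    for z,e in((.01,0),(.03,0),(.04,.005)): m=m*render(C,[g(a+e,b+e,z)],p,3)
    return m
def floormask(img,seed,lo=60):
    g=cv2.cvtColor(img,cv2.COLOR_RGB2GRAY);b=(g>lo).astype(np.uint8)
    n,l=cv2.connectedComponents(b);u,v=map(int,seed)
    lab=l[v-3:v+4,u-3:u+4];lab=np.bincount(lab[lab>0].ravel()).argmax() if (lab>0).any() else 0
    m=(l==lab).astype(np.uint8);return cv2.morphologyEx(m,cv2.MORPH_CLOSE,np.ones((7,7)))
def fitwell(C,m,t,p0,rot):
    best=None
    def cost(p):
        r=rendwell(C,t,p);return 1-np.minimum(r,m).sum()/np.maximum(r,m).sum()
    for a in(np.radians([-25,-10,5,20]) if rot else [0]):
        r=minimize(cost,np.r_[p0,a],method='Nelder-Mead',options=dict(initial_simplex=np.array([[*p0,a],[p0[0]+.01,p0[1],a],[p0[0],p0[1]+.01,a],[*p0,a+.2]]),maxfev=150))
        if best is None or r.fun<best.fun: best=r
    return best.x,best.fun
E
python3 - <<'E'
from h import *
o=bot.get_obs();i=bot.camera('wrist');tool(o);cv2.imwrite('pics/w4.png',i[:,:,::-1])
S={**pickle.load(open('c1.pkl','rb')),**pickle.load(open('c2.pkl','rb'))}
pickle.dump((o,i),open('c3.pkl','wb'))
C3=cam('wrist',o)
o1,i1=S['stick_charger'][:2];o2,i2=S['radio_charger'][:2]
for t,oo,ii,p0 in(('stick_charger',o1,i1,[.607,-.17]),('drill_charger',o1,i1,[.62,-.02]),('drill_charger',o2,i2,[.62,-.02]),('radio_charger',o2,i2,[.634,.165]),('radio_charger',o,i,[.634,.165]),('cell_charger',o,i,[.613,.32])):
    C=cam('wrist',oo);sd=proj(C,[*p0,.01])[0]
    g=cv2.cvtColor(ii,cv2.COLOR_RGB2GRAY)
    m=floormask(ii,sd,70);print(t,sd.round(),'area',m.sum(), 'g',np.median(g[int(sd[1])-8:int(sd[1])+8,int(sd[0])-8:int(sd[0])+8]))
    p,f=fitwell(C,m,t,p0,'drill' in t or 'radio' in t);print('   ',p.round(4),np.degrees(p[2]).round(1),round(f,3))
E
```

```text
clock: 5.25
eef_pos: [0.6112, 0.2379, 0.2505]
tool_rot: [0.754, 0.657, -0.0, -0.0]
ft_force: [0.3, 0.5, -0.4]
grip_width: 0.0856
tcp [0.6112 0.2379 0.2505] xang 82.2 t 5.25 w 0.0856 F [ 0.3  0.5 -0.4]
stick_charger [327. 198.] area 3092 g 177.5
    [ 0.6068 -0.1688  0.2356] 13.5 0.402
drill_charger [324.  56.] area 6874 g 187.0
    [ 0.6198 -0.0153  0.1933] 11.1 0.261
drill_charger [317. 286.] area 4055 g 175.0
    [ 0.6241 -0.0223  0.2049] 11.7 0.329
radio_charger [311. 130.] area 2976 g 181.0
    [0.6384 0.1627 0.1012] 5.8 0.415
radio_charger [308. 229.] area 2317 g 174.0
    [0.6376 0.1579 0.0494] 2.8 0.445
cell_charger [271.  92.] area 2662 g 208.0
    [0.6118 0.3255 0.0701] 4.0 0.446
```

View pics/w4.png

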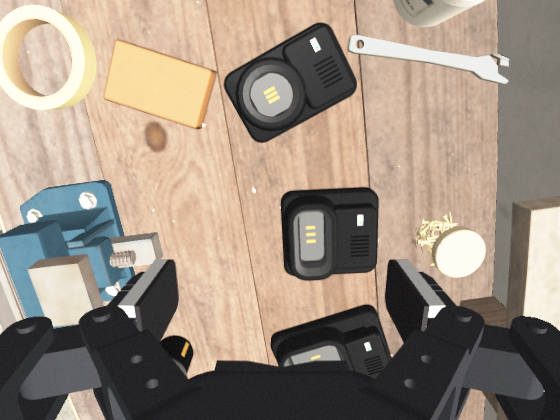

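```bash
cat > ov.py <<'E'
from h import *
S={**pickle.load(open('c1.pkl','rb')),**pickle.load(open('c2.pkl','rb'))}
o3,i3=pickle.load(open('c3.pkl','rb'))
o1,i1=S['stick_charger'][:2];o2,i2=S['radio_charger'][:2]
def ov(t,o,i,p,r=60,mask=None):
    C=cam('wrist',o);c=proj(C,[p[0],p[1],.02])[0];f=5
    u0,v0=int(max(0,c[0]-r)),int(max(0,c[1]-r));a=cv2.resize(i[v0:v0+2*r,u0:u0+2*r,::-1],None,fx=f,fy=f,interpolation=cv2.INTER_CUBIC)
    g,x,y=W[t]
    for z,e,col in((.01,0,(0,255,0)),(.03,0,(255,255,0)),(.04,.005,(0,0,255))):
        h=cv2.convexHull(proj(C,place(g(x+e,y+e,z),p)).astype(np.float32))[:,0]
        cv2.polylines(a,[np.round((h+.5-[u0,v0])*f).astype(np.int32)],True,col,1)
    return a
def save(L,name):
    H=max(a.shape[0] for a in L);cv2.imwrite(name,np.hstack([cv2.copyMakeBorder(cv2.resize(a,None,fx=.65,fy=.65),0,int(H*.65)-int(a.shape[0]*.65+.5)+1,0,4,cv2.BORDER_CONSTANT) [:int(H*.65)] for a in L]))
E
python3 - <<'E'
from ov import *
save([ov('stick_charger',o1,i1,[.6068,-.1705,0]),ov('drill_charger',o1,i1,[.6198,-.0175,.2])],'pics/o1.png')
save([ov('radio_charger',o2,i2,[.638,.1615,.03]),ov('cell_charger',o3,i3,[.6118,.3255,0])],'pics/o2.png')
E
```

```text
(no output)
```

View pics/o1.png

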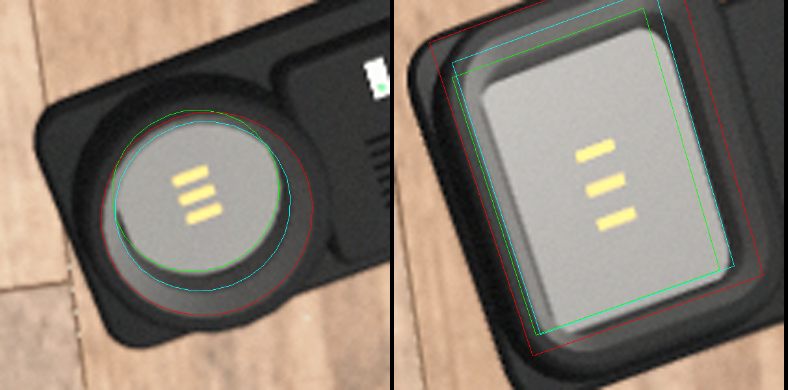

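View pics/o2.png

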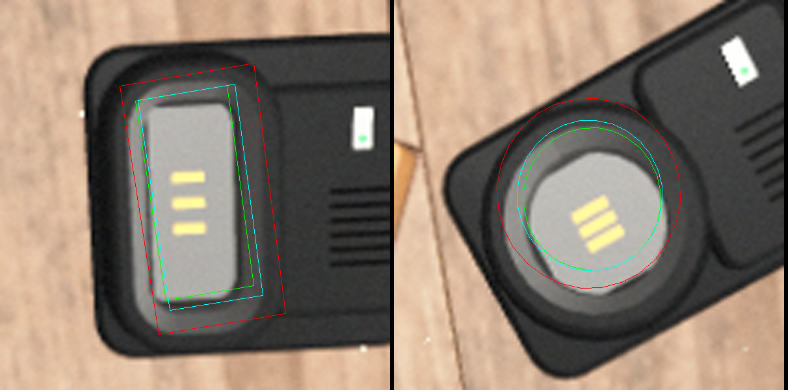

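```bash
cat >> ov.py <<'E'
def contour(t,e,z,n=160):
    g,a,b=W[t]
    if g is ell: return ell(a+e,b+e,z,n)
    r=.010+e;hx,hy=a+e,b+e;th=np.linspace(0,2*np.pi,n,endpoint=False)
    # rounded rect, dense
    P=[]
    for sx,sy,t0 in((1,1,0),(-1,1,90),(-1,-1,180),(1,-1,270)):
        q=np.radians(t0+np.linspace(0,90,8));P.append(np.c_[sx*(hx-r)+r*np.cos(q),sy*(hy-r)+r*np.sin(q)])
    P=np.vstack(P);P=np.r_[P,P[:1]];d=np.r_[0,np.cumsum(np.linalg.norm(np.diff(P,axis=0),axis=1))]
    s=np.linspace(0,d[-1],n,endpoint=False);return np.c_[np.interp(s,d,P[:,0]),np.interp(s,d,P[:,1]),0*s+z]
def samp(C,g,P):
    u=proj(C,P).astype(np.float32);return cv2.remap(g,u[:,0],u[:,1],cv2.INTER_LINEAR,borderMode=cv2.BORDER_REPLICATE)[:,0]
def rimfit(t,views,p0,rot):
    gs=[(cam('wrist',o),cv2.GaussianBlur(cv2.cvtColor(i,cv2.COLOR_RGB2GRAY).astype(np.float32),(0,0),1)) for o,i in views]
    def cost(p):
        c=0
        for C,g in gs:
            a=samp(C,g,place(contour(t,.0065,.04),p));b=samp(C,g,place(contour(t,.0035,.038),p))
            c+=np.mean(np.clip(b-a,-40,40))
        return -c
    best=None
    for dx in(-.006,0,.006):
      for dy in(-.006,0,.006):
        q=np.r_[p0[0]+dx,p0[1]+dy,p0[2]]
        f=(lambda p:cost(p)) if rot else (lambda p:cost([p[0],p[1],0]))
        q0=q if rot else q[:2];sim=np.vstack([q0]+[q0+d for d in (np.diag([.004,.004,.08]) if rot else np.diag([.004,.004]))])
        r=minimize(f,q0,method='Nelder-Mead',options=dict(initial_simplex=sim,maxfev=200))
        if best is None or r.fun<best.fun: best=r
    x=best.x if rot else np.r_[best.x,0];return x,best.fun
E
python3 - <<'E'
from ov import *
P={}
for t,v,p0,rot in(('stick_charger',[(o1,i1)],[.6068,-.1705,0],0),('drill_charger',[(o1,i1)],[.622,-.021,.18],1),('drill_charger',[(o2,i2)],[.622,-.021,.18],1),('radio_charger',[(o2,i2)],[.637,.16,-.1],1),('radio_charger',[(o3,i3)],[.637,.16,-.1],1),('cell_charger',[(o3,i3)],[.613,.317,0],0)):
    p,f=rimfit(t,v,p0,rot);print(t,p.round(4),np.degrees(p[2]).round(1),f);P[t,id(v[0][0])]=p
    P[t]=p;P[t,'v']=v[0]
save([ov(t,*P[t,'v'],P[t]) for t in('stick_charger','drill_charger')],'pics/o3.png')
save([ov(t,*P[t,'v'],P[t]) for t in('radio_charger','cell_charger')],'pics/o4.png')
E
```

```text
stick_charger [ 0.6068 -0.1721  0.    ] 0.0 -31.365209579467773
drill_charger [ 0.6252 -0.0213  0.1976] 11.3 -24.312837600708008
drill_charger [ 0.6236 -0.0222  0.2445] 14.0 -30.320178985595703
radio_charger [ 0.6356  0.159  -0.0859] -4.9 -29.977380752563477
radio_charger [ 0.6354  0.1584 -0.0693] -4.0 -31.214868545532227
cell_charger [0.6124 0.3177 0.    ] 0.0 -27.108245849609375
```

View pics/o3.png

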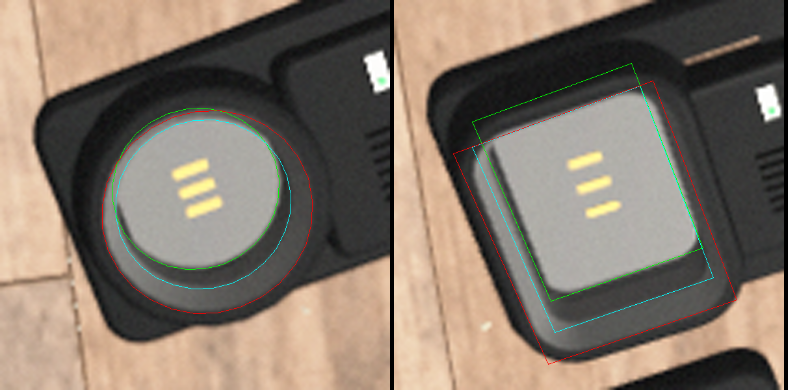

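View pics/o4.png

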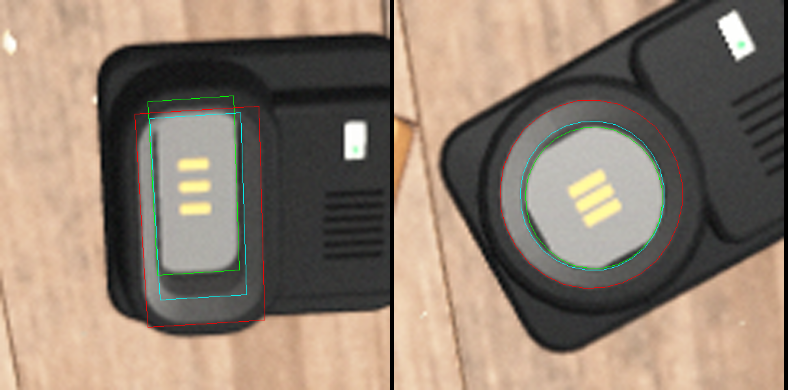

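```bash
python3 -m inch '[[-0.05,-0.03,0,0,0],[-0.1,-0.06,0.01,0,0],[-0.15,-0.09,0.02,0,0],[-0.2,-0.115,0.02,0,0],[-0.242,-0.1395,0.02,0,0],[-0.242,-0.1395,0.02,0,0]]'
cat > meas.py <<'E'
import sys
from h import *
t=sys.argv[1];p0=[float(sys.argv[2]),float(sys.argv[3])]
o,img,ms,sp=look(t,f'pics/{sys.argv[4]}.png');A=tool(o);C=cam('wrist',o)
for m in ms[:3]:
    c=np.argwhere(m['pixels']).mean(0)[::-1];print('mask %.2f'%m['score'],c.round())
    if np.linalg.norm(plane(C,c,.05)[0,:2]-p0)>.04: continue
    p,f=fit([(C,m['pixels'])],M[t],p0,rot=t[0] in'dr');print(p.round(4),np.degrees(p[2]).round(1),'1-iou',round(f,3))
    d=np.r_[p[:2],0]-o['eef_pos'];print('tool-frame delta to origin',(A.T@d).round(4))
for s in sp[:3]: print('pt %.2f'%s['score'],plane(C,np.array(s['point'])*[560,420],0).round(4))
E
python3 meas.py stick_pack .44 .017 w5
```

```text
clock: 6.05
eef_pos: [0.4367, 0.012, 0.2319]
tool_rot: [0.757, 0.654, -0.0, 0.0]
ft_force: [-0.0, 0.3, 0.3]
grip_width: 0.0855
tcp [0.4367 0.012  0.2319] xang 81.6 t 6.05 w 0.0855 F [-0.   0.3  0.3]
mask 0.65 [284. 176.]
[ 0.4415  0.0193 -0.0085] -0.5 1-iou 0.042
tool-frame delta to origin [0.0082 0.0036 0.2319]
pt 0.56 [[0.4441 0.0197 0.    ]]
```

View pics/w5.png

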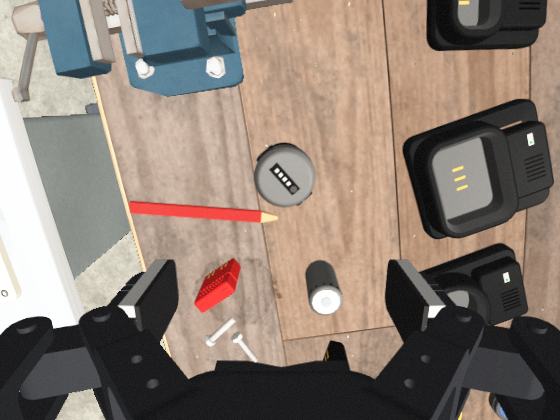

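```bash
python3 -m inch '[[0.004,0.002,0.05,0,0],[0.0082,0.0036,0.1,0,0],[0.0082,0.0036,0.15,0,0],[0.0082,0.0036,0.18,0,0],[0.0082,0.0036,0.192,0,0],[0.0082,0.0036,0.192,0,0],[0.0082,0.0036,0.192,0,0.6],[0.0082,0.0036,0.192,0,1],[0.0082,0.0036,0.192,0,1],[0.0082,0.0036,0.192,0,1]]'
```

```text
clock: 7.45
eef_pos: [0.445, 0.0233, 0.0408]
tool_rot: [0.755, 0.656, 0.001, 0.001]
ft_force: [-1.0, 0.8, 4.8]
grip_width: 0.0531
```

```bash
python3 -m inch '[[0,0,-0.02,0,1],[0,0,-0.05,0,1],[0,0,-0.09,0,1],[0,0,-0.11,0,1],[0,0,-0.11,0,1],[0,0,-0.11,0,1]]'
cat > held.py <<'E'
import sys
from h import *
t=sys.argv[1];gz=float(sys.argv[2])  # TCP height above object's origin at grasp
o,img,ms,sp=look(t,f'pics/{sys.argv[3]}.png');A=tool(o);C=cam('wrist',o);z0=o['eef_pos'][2]-gz
for m in ms[:2]:
    c=np.argwhere(m['pixels']).mean(0)[::-1];print('mask %.2f'%m['score'],c.round(),m['pixels'].sum())
    p,f=fit([(C,m['pixels'])],M[t],o['eef_pos'][:2],z0=z0,rot=t[0] in'dr');print(p.round(4),np.degrees(p[2]).round(1),'1-iou',round(f,3))
    d=np.r_[p[:2],0]-np.r_[o['eef_pos'][:2],0];print('obj offset in tool',(A.T@d).round(4))
for s in sp[:2]: print('pt',s['score'],plane(C,np.array(s['point'])*[560,420],z0).round(4))
E
python3 held.py stick_pack 0.0405 h1
```

```text
clock: 8.2
eef_pos: [0.4433, 0.0231, 0.1485]
tool_rot: [0.755, 0.656, -0.001, -0.0]
ft_force: [0.5, 0.3, -2.6]
grip_width: 0.0524
tcp [0.4433 0.0231 0.1485] xang 82.0 t 8.2 w 0.0524 F [ 0.5  0.3 -2.6]
mask 0.71 [281. 292.] 18011
[0.4435 0.0229 0.2078] 11.9 1-iou 0.159
obj offset in tool [-0.0002  0.0002 -0.    ]
pt 0.75 [[0.4442 0.0177 0.108 ]]
```

View pics/h1.png

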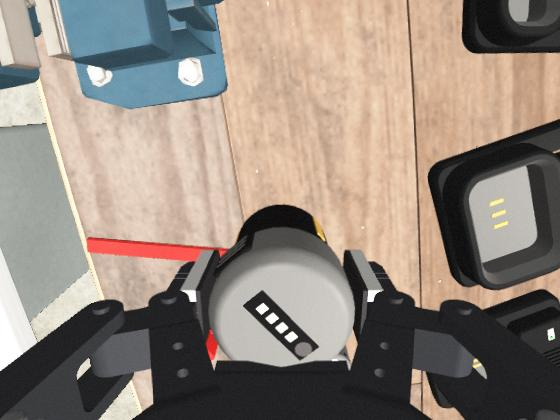

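```bash
cat > held.py <<'E'
import sys
from h import *
t=sys.argv[1];gz=float(sys.argv[2])
o,img,ms,sp=look(t,f'pics/{sys.argv[3]}.png');A=tool(o);C=cam('wrist',o);z0=o['eef_pos'][2]-gz
win=np.ones((420,560));win[350:]=0
w=[int(x) for x in sys.argv[4].split(',')];win[:,:w[0]]=0;win[:,w[1]:]=0
m=ms[0]['pixels']*win
def cost(q,rot):
    p=np.r_[o['eef_pos'][:2]+(A[:2,:2]@q[:2]),q[2] if rot else 0]
    r=render(C,M[t],p,2,z0)*win;return 1-np.minimum(r,m).sum()/np.maximum(r,m).sum()
rot=t[0] in 'dr';ya=np.arctan2(A[1,1],A[0,1]);ya=(ya+np.pi/2)%np.pi-np.pi/2
q0=np.r_[0,0,ya]
r=minimize(cost,q0,args=(rot,),method='Nelder-Mead',options=dict(initial_simplex=np.vstack([q0,q0+[.006,0,0],q0+[0,.004,0],q0+[0,0,.1]]),maxfev=200))
print('score',ms[0]['score'],'obj offset in tool',r.x[:2].round(4),'yaw rel jaw',np.degrees(r.x[2]-ya).round(1) if rot else '', '1-iou',round(r.fun,3))
E
python3 held.py stick_pack 0.0405 h1 222,345
```

```text
tcp [0.4431 0.0231 0.1481] xang 82.0 t 8.35 w 0.0529 F [ 0.4 -0.3 -3. ]
score 0.62 obj offset in tool [-0.0058  0.001 ] yaw rel jaw  1-iou 0.007
```

```bash
python3 -m inch '[[-0.03,0.035,0,0,1],[-0.07,0.08,0,0,1],[-0.11,0.125,0,0,1],[-0.145,0.165,0,0,1],[-0.1653,0.1888,0,0,1],[-0.1653,0.1888,0,0,1],[-0.1653,0.1888,0,0,1],[-0.1653,0.1888,0,0,1]]'
python3 -c "
from h import *
A=tool(bot.get_obs());d=np.array([.6073,-.167,0])-bot.get_obs()['eef_pos'];print((A.T@d).round(4))
i=bot.camera('wrist');cv2.imwrite('pics/p1.png',i[:,:,::-1])"
```

```text
clock: 9.5
eef_pos: [0.6074, -0.1657, 0.1492]
tool_rot: [0.754, 0.657, -0.0, -0.0]
ft_force: [0.2, 0.1, -2.8]
grip_width: 0.0529
tcp [ 0.6074 -0.1657  0.1492] xang 82.1 t 9.5 w 0.0529 F [ 0.2  0.1 -2.8]
[-0.0014  0.0002  0.1492]
```

View pics/p1.png

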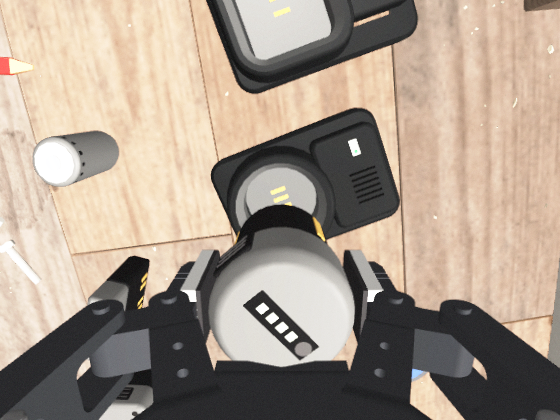

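```bash
python3 -m inch '[[-0.0014,0,0.03,0,1],[-0.0014,0,0.055,0,1],[-0.0014,0,0.07,0,1],[-0.0014,0,0.08,0,1],[-0.0014,0,0.086,0,1],[-0.0014,0,0.09,0,1],[-0.0014,0,0.09,0,1]]'
```

```text
clock: 10.42
eef_pos: [0.6081, -0.1682, 0.0595]
tool_rot: [0.755, 0.656, 0.0, 0.0]
ft_force: [0.4, -0.5, -2.0]
grip_width: 0.053
```

```bash
python3 -m inch '[[0,0,0.003,0,1],[0,0,0.006,0,1],[0,0,0.009,0,1],[0,0,0.009,0,1]]'
```

```text
clock: 10.92
eef_pos: [0.608, -0.1682, 0.0509]
tool_rot: [0.755, 0.656, 0.0, 0.0]
ft_force: [-1.0, -0.6, 1.6]
grip_width: 0.0527
```

```bash
python3 -m inch '[[0,0,0.001,0,1],[0,0,0.001,0,1],[0,0,0.001,0,0.6],[0,0,0.001,0,0],[0,0,0.001,0,0],[0,0,0.001,0,0],[0,0,-0.03,0,0],[0,0,-0.08,0,0],[0,0,-0.13,0,0],[0,0,-0.18,0,0]]'
```

```text
clock: 12.18
eef_pos: [0.6079, -0.1681, 0.2317]
tool_rot: [0.755, 0.656, 0.0, -0.0]
ft_force: [0.5, -0.4, -1.5]
grip_width: 0.0853
```

Run:
```python
from h import *
A=tool(bot.get_obs());i=bot.camera('wrist');cv2.imwrite('pics/p2.png',i[:,:,::-1])
o=bot.get_obs();C=cam('wrist',o)
m=bot.masks_of('wrist','stick_pack')
for k in m[:1]:
  print(k['score']);print(fit([(C,k['pixels'])],M['stick_pack'],[.607,-.172],z0=.01,rot=False))
```

```text
tcp [ 0.6079 -0.1681  0.2317] xang 82.0 t 12.175 w 0.0853 F [ 0.5 -0.4 -1.5]
0.74
(array([ 0.61345859, -0.17699782,  0.08719615]), np.float64(0.026847124099731445))
```

View pics/p2.png

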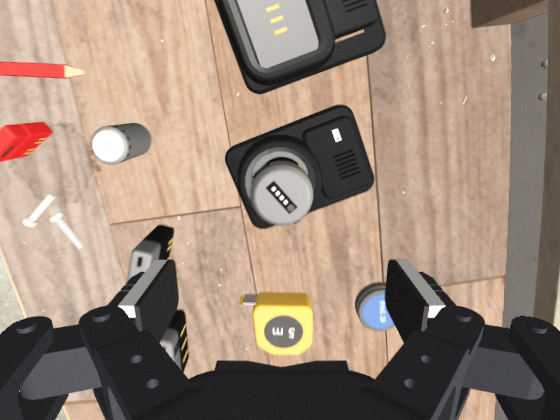

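Run:
```python
from h import *
from scipy.optimize import minimize
o=bot.get_obs();C=cam('wrist',o);i=bot.camera('wrist')
k=bot.masks_of('wrist','stick_pack')[0]['pixels']
for z in(0,.005,.01,.015,.02,.03): print(z,fit([(C,k)],M['stick_pack'],[.607,-.172],z0=z,rot=False))
i2=cv2.imread('pics/p2.png')
f=6;u0,v0=225,120
a=cv2.resize(i2[v0:v0+120,u0:u0+130],None,fx=f,fy=f,interpolation=cv2.INTER_CUBIC)
for p,z0,col in(([.607,-.172,0],.01,(0,255,0)),):
  for P in(ell(.027,.027,.078),ell(.027,.027,.048),ell(.034,.034,.03)):
    h=proj(C,place(P,p,z0));cv2.polylines(a,[np.round((h+.5-[u0,v0])*f).astype(np.int32)],True,col,1)
cv2.imwrite('pics/p2z.png',a)
```

```text
0 (array([ 0.60851791, -0.17542672,  0.05517369]), np.float64(0.03180265426635742))
0.005 (array([ 0.6086305 , -0.17389691, -0.03206367]), np.float64(0.030268967151641846))
0.01 (array([ 0.6087963 , -0.17294107,  0.07218424]), np.float64(0.04584735631942749))
0.015 (array([ 0.60851934, -0.17150086,  0.06325555]), np.float64(0.06884264945983887))
0.02 (array([ 0.6088056, -0.1699721,  0.1395832]), np.float64(0.0967608094215393))
0.03 (array([ 0.60939047, -0.16725156, -0.07723047]), np.float64(0.15542066097259521))
```

View pics/p2z.png

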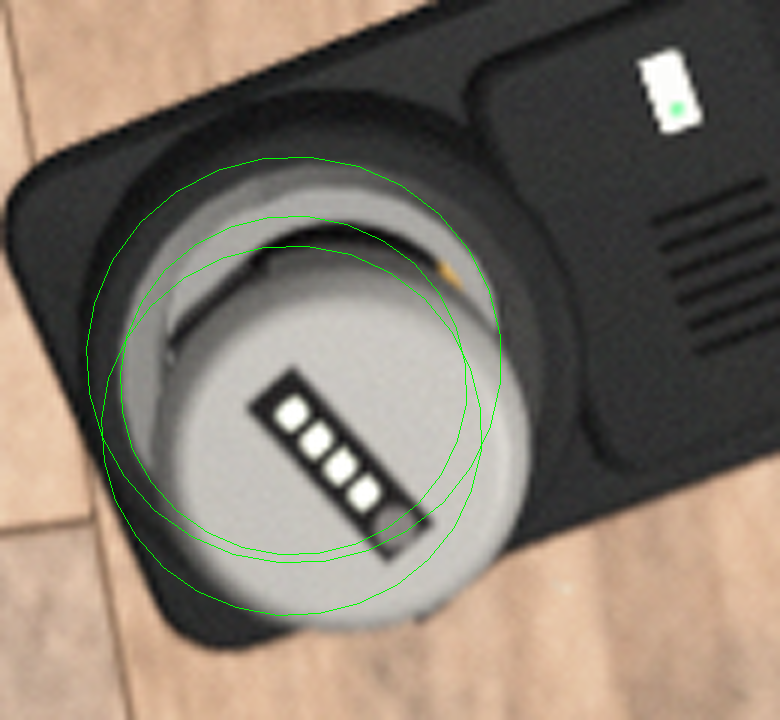

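```bash
python3 -m inch '[[0.012,-0.05,0,0,0],[0.024,-0.1,0,0,0],[0.034,-0.151,0,0,0],[0.034,-0.151,0,0,0],[0.034,-0.151,0,0,0]]'
python3 meas.py torch_cell .463 -.113 w6
```

```text
clock: 13.0
eef_pos: [0.4631, -0.1135, 0.2295]
tool_rot: [0.755, 0.656, -0.0, -0.0]
ft_force: [0.0, -0.1, 0.4]
grip_width: 0.085
tcp [ 0.4631 -0.1135  0.2295] xang 82.0 t 13.0 w 0.085 F [ 0.  -0.1  0.4]
mask 0.87 [281. 179.]
[ 0.4644 -0.1121  0.1481] 8.5 1-iou 0.043
tool-frame delta to origin [0.0015 0.0012 0.2295]
pt 0.79 [[ 0.4613 -0.1168  0.    ]]
```

View pics/w6.png

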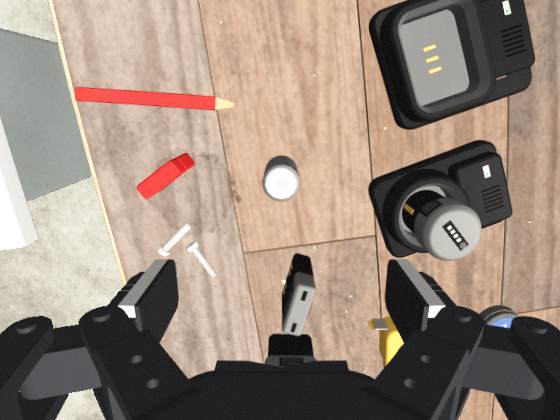

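```bash
python3 -m inch '[[0.0015,0.0012,0.05,0,0],[0.0015,0.0012,0.1,0,0],[0.0015,0.0012,0.15,0,0],[0.0015,0.0012,0.18,0,0],[0.0015,0.0012,0.193,0,0],[0.0015,0.0012,0.193,0,0.5],[0.0015,0.0012,0.193,0,1],[0.0015,0.0012,0.193,0,1],[0.0015,0.0012,0.193,0,1],[0.0015,0.0012,0.193,0,1]]'
python3 -m inch '[[0,0,0,0,1],[0,0,-0.02,0,1],[0,0,-0.05,0,1],[0,0,-0.09,0,1],[0,0,-0.11,0,1],[0,0,-0.11,0,1],[0,0,-0.11,0,1]]'
python3 held.py torch_cell 0.0365 h2 246,318
```

```text
clock: 14.4
eef_pos: [0.4658, -0.1125, 0.0387]
tool_rot: [0.755, 0.656, 0.001, 0.001]
ft_force: [-0.3, -0.5, 6.2]
grip_width: 0.0321
clock: 15.28
eef_pos: [0.4637, -0.112, 0.1463]
tool_rot: [0.755, 0.656, -0.001, -0.001]
ft_force: [0.0, 0.4, -1.7]
grip_width: 0.0328
tcp [ 0.4637 -0.112   0.1463] xang 82.0 t 15.275 w 0.0328 F [ 0.   0.4 -1.7]
score 0.66 obj offset in tool [ 0.0032 -0.0006] yaw rel jaw  1-iou 0.066
```

View pics/h2.png

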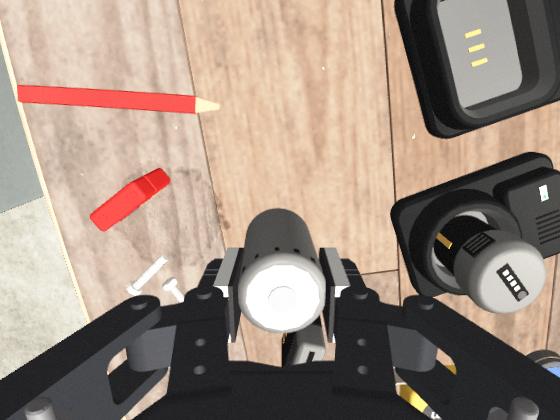

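Run:
```python
from h import *
o=bot.get_obs();A=tool(o);C=cam('wrist',o)
e=o['eef_pos']
for dz in(.0365,.0387):
  for off in(0,.0015,.003):
    p=np.r_[e[:2]+A[:2,0]*off,e[2]-dz+.067];h=proj(C,place(ell(.017,.017,0),[p[0],p[1],0],p[2]));print(dz,off,proj(C,p).round(1),h.min(0).round(1),h.max(0).round(1))
t=np.array([.6124,.3177])-A[:2,0]*.001;d=np.r_[t,0]-e;print((A.T@d).round(4))
```

```text
tcp [ 0.4635 -0.112   0.1459] xang 82.0 t 15.425 w 0.0324 F [-0.5 -0.4 -1.3]
0.0365 0 [[277.9 302.1]] [230.8 258.9] [324.9 341.7]
0.0365 0.0015 [[277.9 298.4]] [230.6 254.9] [325.1 338.3]
0.0365 0.003 [[277.9 294.7]] [230.4 250.9] [325.3 334.9]
0.0387 0 [[278.  298.9]] [231.6 256.3] [324.2 338. ]
0.0387 0.0015 [[278.  295.3]] [231.4 252.4] [324.4 334.7]
0.0387 0.003 [[278.  291.6]] [231.2 248.4] [324.6 331.3]
[0.4451 0.0883 0.1458]
```

```bash
python3 -m inch '[[0.03,0.02,0,0,1],[0.08,0.045,0,0,1],[0.135,0.07,0,0,1],[0.19,0.0883,0,0,1],[0.25,0.0883,0,0,1],[0.31,0.0883,0,0,1],[0.365,0.0883,0,0,1],[0.415,0.0883,0,0,1],[0.445,0.0883,0,0,1],[0.445,0.0883,0,0,1]]'
python3 -m inch '[[0,0,0,0,1],[0,0,0,0,1]]'
python3 - <<'E'
from h import *
o=bot.get_obs();A=tool(o)
i=bot.camera('wrist');cv2.imwrite('pics/p3.png',i[:,:,::-1])
t=np.array([.6124,.3177])-A[:2,0]*.001;d=np.r_[t,0]-o['eef_pos'];print((A.T@d).round(4))
E
```

```text
clock: 16.68
eef_pos: [0.6127, 0.3188, 0.145]
tool_rot: [0.753, 0.658, -0.001, -0.0]
ft_force: [-0.3, -0.8, -1.7]
grip_width: 0.0321
clock: 16.92
eef_pos: [0.6136, 0.3148, 0.1469]
tool_rot: [0.755, 0.656, -0.001, -0.0]
ft_force: [-0.4, 0.6, -2.2]
grip_width: 0.0324
tcp [0.6136 0.3148 0.1469] xang 81.9 t 16.925 w 0.0324 F [-0.4  0.6 -2.2]
[ 0.0018 -0.0015  0.1469]
```

View pics/p3.png

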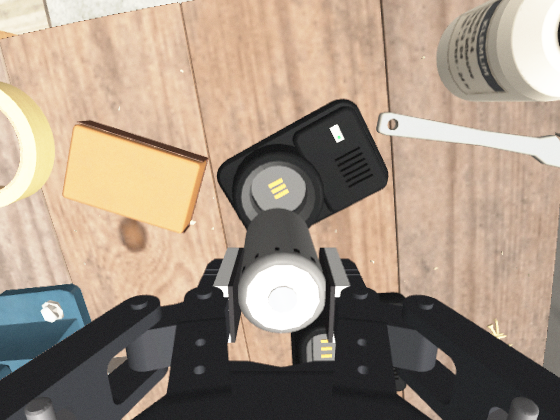

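```bash
python3 -m inch '[[0.001,-0.001,0.03,0,1],[0.0018,-0.0015,0.055,0,1],[0.0018,-0.0015,0.07,0,1],[0.0018,-0.0015,0.08,0,1],[0.0018,-0.0015,0.087,0,1],[0.0018,-0.0015,0.087,0,1],[0.0018,-0.0015,0.087,0,1]]'
python3 -m inch '[[0,0,0.003,0,1],[0,0,0.006,0,1],[0,0,0.008,0,1],[0,0,0.009,0,1],[0,0,0.009,0,1]]'
```

```text
clock: 17.85
eef_pos: [0.613, 0.3185, 0.0612]
tool_rot: [0.755, 0.656, 0.001, 0.0]
ft_force: [-0.1, -0.1, -1.0]
grip_width: 0.0326
clock: 18.48
eef_pos: [0.6124, 0.3182, 0.0511]
tool_rot: [0.755, 0.656, -0.0, -0.0]
ft_force: [0.4, 0.4, -1.8]
grip_width: 0.0328
```

```bash
python3 -m inch '[[0,0,0.001,0,1],[0,0,0.002,0,1],[0,0,0.003,0,1],[0,0,0.003,0,1]]'
```

```text
clock: 18.98
eef_pos: [0.6125, 0.3184, 0.0489]
tool_rot: [0.755, 0.656, 0.0, 0.0]
ft_force: [-2.4, -0.2, 2.5]
grip_width: 0.0327
```

```bash
python3 -m inch '[[0,0,0.001,0,1],[0,0,0.001,0,0.6],[0,0,0.001,0,0],[0,0,0.001,0,0],[0,0,0.001,0,0],[0,0,-0.03,0,0],[0,0,-0.08,0,0],[0,0,-0.13,0,0],[0,0,-0.18,0,0],[0,0,-0.18,0,0]]'
cat > seated.py <<'E'
import sys
from h import *
t=sys.argv[1];p0=[float(sys.argv[2]),float(sys.argv[3])]
o,img,ms,sp=look(t,f'pics/{sys.argv[4]}.png');tool(o);C=cam('wrist',o)
for m in ms[:3]:
    c=np.argwhere(m['pixels']).mean(0)[::-1];print('mask %.2f'%m['score'],c.round())
    if np.linalg.norm(plane(C,c,.05)[0,:2]-p0)>.05: continue
    for z in(0,.005,.01,.015,.02,.03):
        p,f=fit([(C,m['pixels'])],M[t],p0,z0=z,rot=t[0] in'dr');print(z,p.round(4),np.degrees(p[2]).round(1),round(f,3))
E
python3 seated.py torch_cell .6124 .3177 p4
```

```text
clock: 20.23
eef_pos: [0.6149, 0.3195, 0.2347]
tool_rot: [0.755, 0.656, 0.006, 0.001]
ft_force: [0.3, 0.6, -0.6]
grip_width: 0.0855
tcp [0.6149 0.3195 0.2347] xang 82.0 t 20.225 w 0.0855 F [ 0.3  0.6 -0.6]
mask 0.84 [276. 184.]
0 [0.6124 0.3166 0.0787] 4.5 0.031
0.005 [0.6126 0.3175 0.1001] 5.7 0.03
0.01 [0.6129 0.3185 0.1162] 6.7 0.042
0.015 [0.613  0.3197 0.0141] 0.8 0.066
0.02 [0.6133 0.3214 0.0118] 0.7 0.092
0.03 [0.6133 0.3243 0.1509] 8.6 0.147
```

View pics/p4.png

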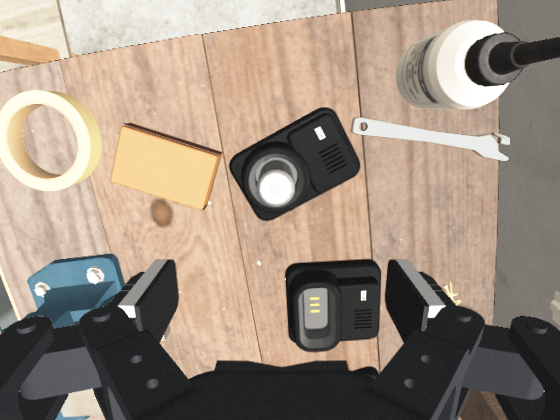

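```bash
python3 -m inch '[[-0.06,-0.01,0,0.03,0],[-0.12,-0.02,0,0.06,0],[-0.18,-0.03,0,0.09,0],[-0.24,-0.04,0,0.12,0],[-0.30,-0.05,0,0.15,0],[-0.36,-0.06,0,0.175,0],[-0.42,-0.07,0,0.175,0],[-0.48,-0.0745,0,0.175,0],[-0.535,-0.0745,0,0.175,0],[-0.570,-0.0745,0,0.175,0]]'
python3 -m inch '[[0,0,0,0,0],[0,0,0,0,0],[0,0,0,0,0]]'
python3 meas.py radio_pack .462 -.235 w7
```

```text
clock: 21.62
eef_pos: [0.4577, -0.2378, 0.2262]
tool_rot: [0.862, 0.507, -0.001, -0.002]
ft_force: [-0.4, -0.5, 0.1]
grip_width: 0.0854
clock: 22.0
eef_pos: [0.4595, -0.2347, 0.2277]
tool_rot: [0.861, 0.508, -0.0, -0.001]
ft_force: [-0.0, 0.5, -0.1]
grip_width: 0.0854
tcp [ 0.4595 -0.2347  0.2277] xang 61.1 t 22.0 w 0.0854 F [-0.   0.5 -0.1]
mask 0.83 [310. 352.]
mask 0.78 [108. 104.]
pt 0.83 [[ 0.3562 -0.0915  0.    ]]
pt 0.81 [[ 0.4596 -0.2378  0.    ]]
pt 0.57 [[ 0.3777 -0.4528  0.    ]]
```

View pics/w7.png

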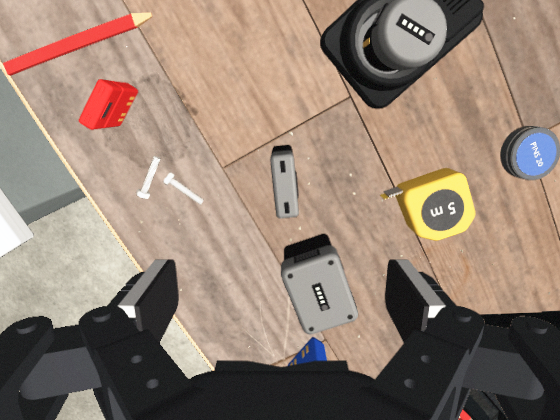

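```bash
python3 meas.py radio_pack .462 -.235 w8; python3 -c "
import cv2;a=cv2.imread('pics/w8.png')[120:240,220:350];cv2.imwrite('pics/w8z.png',cv2.resize(a,None,fx=5,fy=5,interpolation=cv2.INTER_CUBIC))"
```

```text
tcp [ 0.4599 -0.2349  0.2283] xang 61.1 t 22.15 w 0.0851 F [ 0.2  0.4 -0.4]
mask 0.86 [107. 104.]
mask 0.84 [309. 352.]
mask 0.67 [284. 182.]
[ 0.464  -0.2351 -0.4227] -24.2 1-iou 0.069
tool-frame delta to origin [0.0018 0.0037 0.2283]
pt 0.86 [[ 0.4633 -0.235   0.    ]]
pt 0.67 [[ 0.3514 -0.0922  0.    ]]
pt 0.58 [[ 0.3767 -0.4507  0.    ]]
```

View pics/w8z.png

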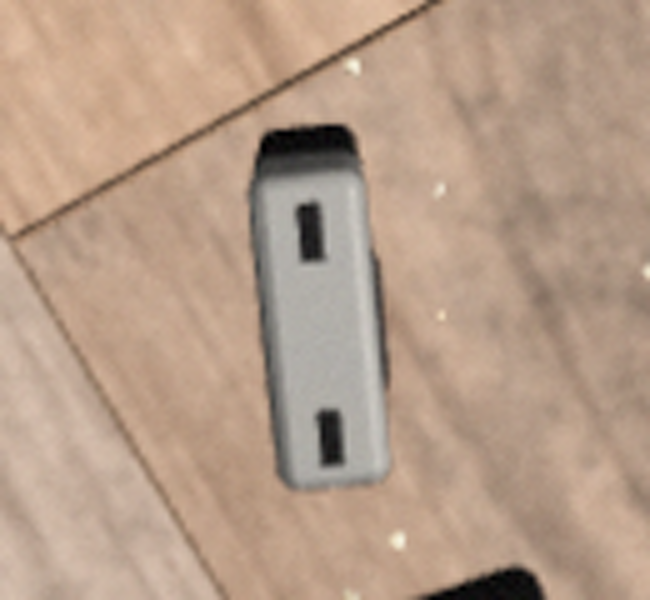

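```bash
python3 -m inch '[[0.0018,0.0037,0.05,-0.02,0],[0.0018,0.0037,0.1,-0.04,0],[0.0018,0.0037,0.14,-0.04,0],[0.0018,0.0037,0.17,-0.04,0],[0.0018,0.0037,0.187,-0.04,0],[0.0018,0.0037,0.187,-0.04,0.5],[0.0018,0.0037,0.187,-0.04,1],[0.0018,0.0037,0.187,-0.04,1],[0.0018,0.0037,0.187,-0.04,1],[0.0018,0.0037,0.187,-0.04,1]]'
python3 -m inch '[[0,0,0,0,1],[0,0,-0.02,0,1],[0,0,-0.05,0,1],[0,0,-0.09,0,1],[0,0,-0.11,0,1],[0,0,-0.11,0,1],[0,0,-0.11,0,1]]'
python3 held.py radio_pack 0.042 h3 200,360
```

```text
clock: 23.55
eef_pos: [0.4644, -0.2365, 0.0423]
tool_rot: [0.839, 0.543, 0.0, 0.001]
ft_force: [-1.0, 0.2, 5.2]
grip_width: 0.0196
clock: 24.42
eef_pos: [0.4628, -0.2357, 0.1499]
tool_rot: [0.839, 0.543, -0.001, -0.001]
ft_force: [0.7, -0.1, -1.6]
grip_width: 0.0194
tcp [ 0.4628 -0.2357  0.1499] xang 65.8 t 24.425 w 0.0194 F [ 0.7 -0.1 -1.6]
score 0.88 obj offset in tool [0. 0.] yaw rel jaw 0.0 1-iou 1.0
```

View pics/h3.png

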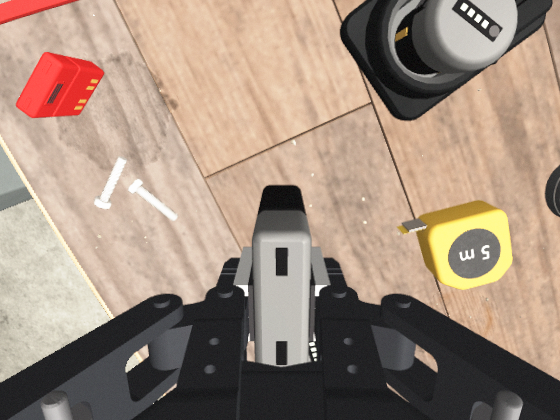

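```bash
python3 - <<'E'
from h import *
o=bot.get_obs();A=tool(o);C=cam('wrist',o);e=o['eef_pos']
for off in(-.002,0,.002,.004):
    print(off,[proj(C,np.r_[e[:2]+A[:2,0]*(off+k),e[2]+.036]).round(1)[0].tolist() for k in(.028,0,-.028)])
E
python3 -m inch '[[0.04,0,0,-0.02,1],[0.095,0,0,-0.04,1],[0.15,0,0,-0.06,1],[0.21,0,0,-0.09,1],[0.27,0,0,-0.12,1],[0.33,0,0,-0.15,1],[0.38,0,0,-0.164,1],[0.41,-0.003,0,-0.164,1],[0.4296,-0.0039,0,-0.164,1],[0.4296,-0.0039,0,-0.164,1]]'
python3 -m inch '[[0,0,0,0,1],[0,0,0,0,1],[0,0,0,0,1]]'
python3 - <<'E'
from h import *
o=bot.get_obs();A=tool(o)
i=bot.camera('wrist');cv2.imwrite('pics/p5.png',i[:,:,::-1])
d=np.array([.6354,.1577,0])-o['eef_pos'];print((A.T@d).round(4))
E
```

```text
tcp [ 0.4628 -0.2356  0.1497] xang 65.8 t 24.575 w 0.0194 F [-0.4  0.3 -1.8]
-0.002 [[277.5, 241.2], [277.7, 316.4], [277.8, 381.0]]
0 [[277.5, 235.4], [277.6, 311.4], [277.8, 376.7]]
0.002 [[277.5, 229.5], [277.6, 306.3], [277.8, 372.4]]
0.004 [[277.4, 223.6], [277.6, 301.2], [277.8, 368.0]]
clock: 25.82
eef_pos: [0.6357, 0.1587, 0.1495]
tool_rot: [0.733, 0.68, -0.001, -0.001]
ft_force: [0.4, -0.6, -1.8]
grip_width: 0.0192
clock: 26.2
eef_pos: [0.636, 0.1564, 0.1515]
tool_rot: [0.735, 0.678, -0.0, 0.0]
ft_force: [-0.2, -0.4, -1.2]
grip_width: 0.0194
tcp [0.636  0.1564 0.1515] xang 85.4 t 26.2 w 0.0194 F [-0.2 -0.4 -1.2]
[ 0.0013 -0.0007  0.1515]
```

View pics/p5.png

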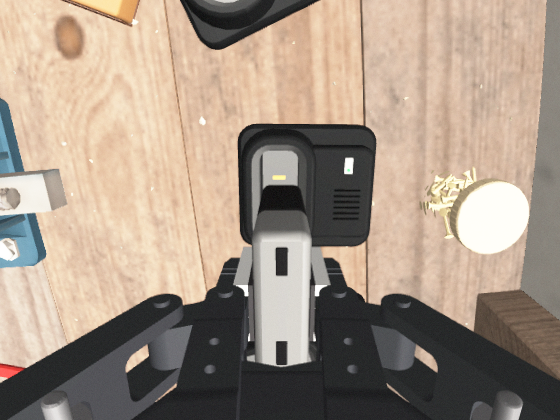

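```bash
python3 -m inch '[[0.0013,-0.0007,0.03,0,1],[0.0013,-0.0007,0.055,0,1],[0.0013,-0.0007,0.07,0,1],[0.0013,-0.0007,0.08,0,1],[0.0013,-0.0007,0.088,0,1],[0.0013,-0.0007,0.088,0,1],[0.0013,-0.0007,0.088,0,1]]'
python3 -m inch '[[0,0,0.003,0,1],[0,0,0.006,0,1],[0,0,0.009,0,1],[0,0,0.011,0,1],[0,0,0.011,0,1]]'
```

```text
clock: 27.12
eef_pos: [0.636, 0.1589, 0.0641]
tool_rot: [0.734, 0.679, 0.001, 0.0]
ft_force: [0.8, -0.1, -0.4]
grip_width: 0.0195
clock: 27.75
eef_pos: [0.6355, 0.1587, 0.0524]
tool_rot: [0.734, 0.679, 0.0, 0.0]
ft_force: [-0.8, -0.5, -0.6]
grip_width: 0.0194
```

```bash
python3 -m inch '[[0,0,0.001,0,1],[0,0,0.002,0,1],[0,0,0.002,0,1]]'
```

```text
clock: 28.12
eef_pos: [0.6356, 0.1587, 0.0523]
tool_rot: [0.734, 0.679, 0.001, 0.0]
ft_force: [-3.4, -2.2, 8.5]
grip_width: 0.0194
```

```bash
python3 -m inch '[[0,0,-0.001,0,1],[0,0,-0.001,0,0.7],[0,0,-0.001,0,0],[0,0,-0.001,0,0],[0,0,-0.001,0,0],[0,0,-0.03,0,0],[0,0,-0.08,0,0],[0,0,-0.13,0,0],[0,0,-0.18,0,0],[0,0,-0.18,0,0]]'
python3 -m inch '[[0,0,0,0,0]]'
python3 seated.py radio_pack .6355 .1587 p6
```

```text
clock: 29.38
eef_pos: [0.6382, 0.1594, 0.2364]
tool_rot: [0.734, 0.679, 0.005, 0.003]
ft_force: [0.3, 0.1, -0.2]
grip_width: 0.0854
clock: 29.5
eef_pos: [0.6353, 0.1587, 0.2298]
tool_rot: [0.734, 0.679, -0.0, -0.0]
ft_force: [-0.1, -0.2, -0.5]
grip_width: 0.0852
tcp [0.6353 0.1587 0.2298] xang 85.5 t 29.5 w 0.0852 F [-0.1 -0.2 -0.5]
mask 0.92 [ 71. 403.]
mask 0.86 [282. 184.]
0 [ 0.6366  0.1562 -0.1089] -6.2 0.073
0.005 [ 0.6371  0.1578 -0.0795] -4.6 0.074
0.01 [0.637  0.1585 3.0647] 175.6 0.087
0.015 [ 0.6373  0.1594 -0.0816] -4.7 0.107
0.02 [ 0.6375  0.161  -0.0789] -4.5 0.125
0.03 [ 0.6379  0.1661 -0.079 ] -4.5 0.166
```

View pics/p6.png

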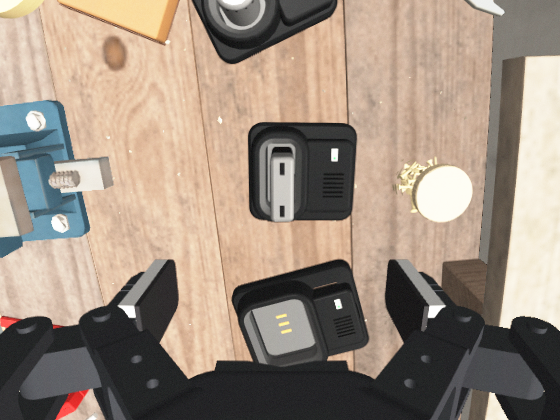

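```bash
python3 -m inch '[[-0.06,-0.01,0,0,0],[-0.12,-0.02,0,0,0],[-0.17,-0.02,0,0,0],[-0.191,-0.02,0,0,0],[-0.191,-0.02,0,0,0],[-0.191,-0.02,0,0,0]]'
python3 - <<'E'
from ov import *
o=bot.get_obs();i=bot.camera('wrist');tool(o);pickle.dump((o,i),open('c4.pkl','wb'))
for y in(.18,.25):
    p,f=rimfit('drill_charger',[(o,i)],[.6236,-.022,y],1);print(p.round(4),np.degrees(p[2]),f)
save([ov('drill_charger',o,i,p,r=80)],'pics/o5.png')
E
```

```text
clock: 30.4
eef_pos: [0.6007, -0.0288, 0.2297]
tool_rot: [0.734, 0.679, -0.0, -0.001]
ft_force: [-0.2, -0.3, -0.1]
grip_width: 0.0854
tcp [ 0.6007 -0.0288  0.2297] xang 85.6 t 30.4 w 0.0854 F [-0.2 -0.3 -0.1]
[ 0.6251 -0.0217  0.2052] 11.758381515359414 -31.70807456970215
[ 0.6251 -0.0217  0.2058] 11.792427362794355 -31.707387924194336
```

View pics/o5.png

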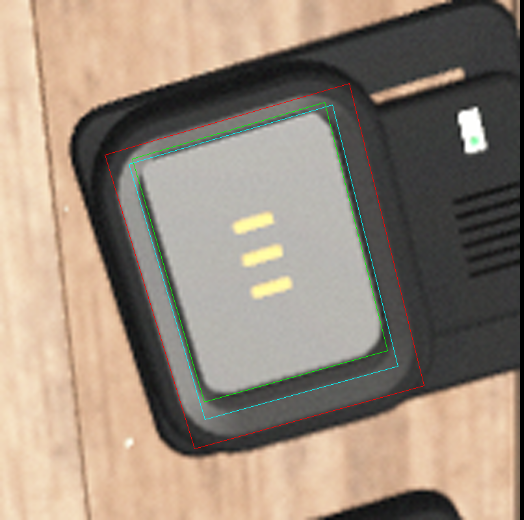

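```bash
python3 -m inch '[[-0.05,-0.02,0,0.01,0],[-0.105,-0.04,0,0.02,0],[-0.16,-0.06,0,0.032,0],[-0.215,-0.085,0,0.032,0],[-0.27,-0.11,0,0.032,0],[-0.31,-0.13,0,0.032,0],[-0.3292,-0.1341,0,0.032,0],[-0.3292,-0.1341,0,0.032,0],[-0.3292,-0.1341,0,0.032,0],[-0.3292,-0.1341,0,0.032,0]]'
python3 meas.py drill_pack .4416 -.3467 w9
```

```text
clock: 31.7
eef_pos: [0.4421, -0.3463, 0.2302]
tool_rot: [0.756, 0.655, 0.0, -0.0]
ft_force: [-0.2, 0.4, 0.1]
grip_width: 0.0852
tcp [ 0.4421 -0.3463  0.2302] xang 81.8 t 31.7 w 0.0852 F [-0.2  0.4  0.1]
mask 0.94 [279. 183.]
[ 0.4416 -0.3473 -0.1619] -9.3 1-iou 0.042
tool-frame delta to origin [-0.0011 -0.0004  0.2302]
pt 0.69 [[ 0.4434 -0.3495  0.    ]]
```

View pics/w9.png

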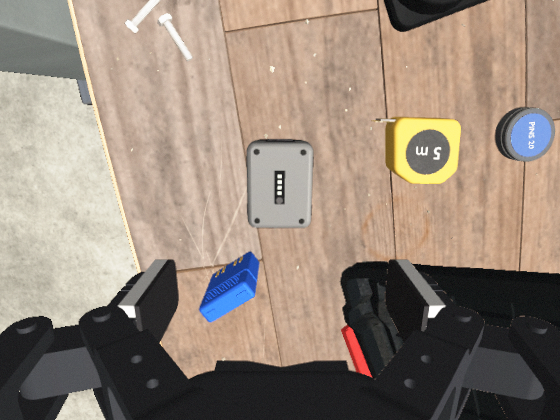

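```bash
python3 -m inch '[[-0.0011,-0.0004,0.05,0,0],[-0.0011,-0.0004,0.1,0,0],[-0.0011,-0.0004,0.15,0,0],[-0.0011,-0.0004,0.18,0,0],[-0.0011,-0.0004,0.194,0,0],[-0.0011,-0.0004,0.194,0,0],[-0.0011,-0.0004,0.194,0,0.5],[-0.0011,-0.0004,0.194,0,1],[-0.0011,-0.0004,0.194,0,1],[-0.0011,-0.0004,0.194,0,1]]'
python3 -m inch '[[0,0,0,0,1],[0,0,-0.02,0,1],[0,0,-0.05,0,1],[0,0,-0.09,0,1],[0,0,-0.12,0,1],[0,0,-0.12,0,1],[0,0,-0.12,0,1]]'
python3 - <<'E'
from h import *
o=bot.get_obs();tool(o);i=bot.camera('wrist');cv2.imwrite('pics/h4.png',i[:,:,::-1])
E
```

```text
clock: 33.1
eef_pos: [0.4415, -0.3498, 0.0383]
tool_rot: [0.757, 0.654, 0.0, 0.002]
ft_force: [-0.9, 0.7, 6.2]
grip_width: 0.0568
clock: 33.98
eef_pos: [0.4395, -0.348, 0.1544]
tool_rot: [0.757, 0.654, -0.0, -0.002]
ft_force: [-0.2, 0.4, -6.4]
grip_width: 0.0575
tcp [ 0.4395 -0.348   0.1544] xang 81.7 t 33.975 w 0.0575 F [-0.2  0.4 -6.4]
```

View pics/h4.png

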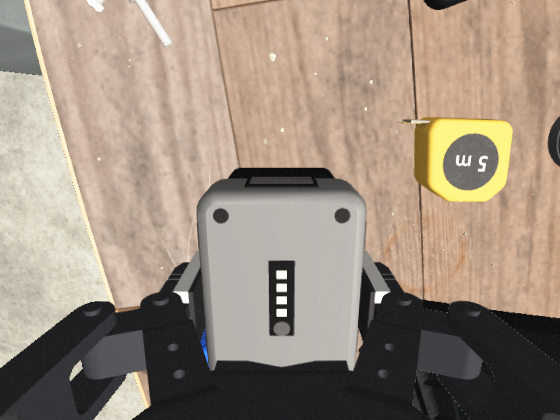

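Run:
```python
from h import *
o=bot.get_obs();A=tool(o);C=cam('wrist',o);e=o['eef_pos']
for gz in(.0363,.0383):
  for off in(0,.002,.004):
    print(gz,off,[proj(C,np.r_[e[:2]+A[:2,0]*(off+k),e[2]-gz+.07]).round(1)[0].tolist() for k in(.039,0.0)],proj(C,np.r_[e[:2]+A[:2,0]*(off+.039),e[2]-gz+.044]).round(1)[0].tolist())
t=np.array([.6251,-.0217])
for off in (.002,):
    yaw=np.radians(101.8);d=np.r_[t-off*np.array([np.cos(yaw),np.sin(yaw)]),0]-e;print((A.T@d).round(4))
```

```text
tcp [ 0.4392 -0.3478  0.1539] xang 81.7 t 34.025 w 0.057 F [-1.   0.4 -6. ]
0.0363 0 [[277.5, 199.4], [277.7, 306.8]] [278.4, 182.4]
0.0363 0.002 [[277.5, 193.3], [277.7, 301.8]] [278.4, 177.3]
0.0363 0.004 [[277.5, 187.2], [277.7, 296.7]] [278.4, 172.3]
0.0383 0 [[277.6, 197.8], [277.8, 303.7]] [278.4, 181.3]
0.0383 0.002 [[277.6, 191.8], [277.8, 298.8]] [278.4, 176.3]
0.0383 0.004 [[277.6, 185.8], [277.8, 293.8]] [278.4, 171.3]
[0.3473 0.1379 0.1541]
```

```bash
python3 -m inch '[[0.03,0.01,-0.01,-0.02,1],[0.075,0.02,-0.02,-0.04,1],[0.125,0.04,-0.02,-0.065,1],[0.175,0.06,-0.02,-0.09,1],[0.225,0.08,-0.02,-0.115,1],[0.275,0.105,-0.02,-0.14,1],[0.315,0.125,-0.02,-0.1675,1],[0.338,0.135,-0.02,-0.1675,1],[0.3473,0.1379,-0.02,-0.1675,1],[0.3473,0.1379,-0.02,-0.1675,1]]'
python3 -m inch '[[0,0,0,0,1],[0,0,0,0,1],[0,0,0,0,1]]'
python3 - <<'E'
from h import *
o=bot.get_obs();A=tool(o)
i=bot.camera('wrist');cv2.imwrite('pics/p7.png',i[:,:,::-1])
d=np.array([.6251,-.0217,0])-o['eef_pos'];print((A.T@d-[.002,0,0]).round(4))
E
```

```text
clock: 35.28
eef_pos: [0.6264, -0.0251, 0.1746]
tool_rot: [0.631, 0.776, -0.001, -0.001]
ft_force: [-0.8, -0.1, -5.8]
grip_width: 0.0569
clock: 35.65
eef_pos: [0.6271, -0.026, 0.1766]
tool_rot: [0.631, 0.775, 0.0, 0.0]
ft_force: [-0.1, 0.2, -6.8]
grip_width: 0.0572
tcp [ 0.6271 -0.026   0.1766] xang 101.7 t 35.65 w 0.0572 F [-0.1  0.2 -6.8]
[ 0.0027 -0.0012  0.1766]
```

View pics/p7.png

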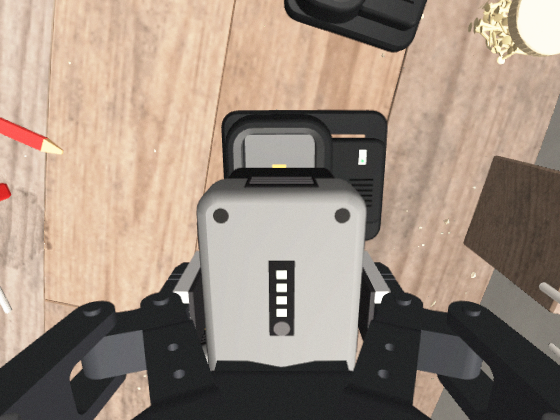

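```bash
python3 -m inch '[[0.002,-0.001,0.03,0,1],[0.0027,-0.0012,0.06,0,1],[0.0027,-0.0012,0.08,0,1],[0.0027,-0.0012,0.095,0,1],[0.0027,-0.0012,0.105,0,1],[0.0027,-0.0012,0.115,0,1],[0.0027,-0.0012,0.115,0,1],[0.0027,-0.0012,0.115,0,1]]'
```

```text
clock: 36.7
eef_pos: [0.6261, -0.0228, 0.0619]
tool_rot: [0.631, 0.776, 0.0, 0.0]
ft_force: [0.7, 0.1, -4.7]
grip_width: 0.0569
```

```bash
python3 -m inch '[[0,0,0.003,0,1],[0,0,0.006,0,1],[0,0,0.009,0,1],[0,0,0.011,0,1],[0,0,0.011,0,1]]'
```

```text
clock: 37.33
eef_pos: [0.6254, -0.0228, 0.05]
tool_rot: [0.631, 0.776, -0.0, -0.0]
ft_force: [-0.0, 0.2, -6.4]
grip_width: 0.057
```

```bash
python3 -m inch '[[0,0,0.001,0,1],[0,0,0.002,0,1],[0,0,0.003,0,1],[0,0,0.003,0,1]]'
```

```text
clock: 37.83
eef_pos: [0.6257, -0.0227, 0.0483]
tool_rot: [0.631, 0.776, 0.0, 0.0]
ft_force: [-2.2, -0.8, 2.4]
grip_width: 0.0568
```

Contact at the expected height. Releasing and checking.

```bash
python3 -m inch '[[0,0,0,0,1],[0,0,0,0,0.7],[0,0,0,0,0],[0,0,0,0,0],[0,0,0,0,0],[0,0,0,0,0],[0,0,-0.03,0,0],[0,0,-0.08,0,0],[0,0,-0.13,0,0],[0,0,-0.18,0,0]]'
python3 -m inch '[[0,0,0,0,0],[0,0,0,0,0],[0,0,0,0,0]]'
python3 seated.py drill_pack .6251 -.0217 p8
```

```text
clock: 39.08
eef_pos: [0.6255, -0.0228, 0.2289]
tool_rot: [0.631, 0.776, 0.0, 0.0]
ft_force: [0.0, -0.6, 1.0]
grip_width: 0.0853
clock: 39.45
eef_pos: [0.6246, -0.0227, 0.2252]
tool_rot: [0.631, 0.776, -0.001, -0.002]
ft_force: [-0.2, -0.1, 0.8]
grip_width: 0.0854
tcp [ 0.6246 -0.0227  0.2252] xang 101.8 t 39.45 w 0.0854 F [-0.2 -0.1  0.8]
mask 0.91 [284. 183.]
0 [ 0.6272 -0.0229  0.2127] 12.2 0.043
0.005 [ 0.6268 -0.0216  0.2067] 11.8 0.032
0.01 [ 0.6266 -0.02    0.2195] 12.6 0.041
0.015 [ 0.6264 -0.019   0.2083] 11.9 0.063
0.02 [ 0.6263 -0.0183  0.229 ] 13.1 0.092
0.03 [ 0.6268 -0.0168  0.2217] 12.7 0.153
```

View pics/p8.png

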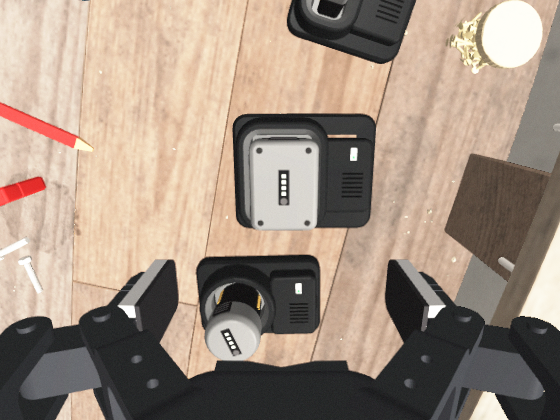

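```bash
python3 -m inch '[[0,-0.05,0,0,0],[0,-0.1,0,0,0],[0,-0.15,0,0,0],[0,-0.2,0,0,0],[0,-0.25,0,0,0],[0,-0.25,0,0,0],[0,-0.25,0,0,0]]'
python3 - <<'E'
from h import *
tool(bot.get_obs())
i=bot.camera('scene');s=i[130:330,130:400,::-1];cv2.imwrite('pics/f1.png',cv2.resize(s,None,fx=2.9,fy=2.9,interpolation=cv2.INTER_CUBIC))
i=bot.camera('top');cv2.imwrite('pics/f2.png',i[:,:,::-1])
E
```

```text
clock: 40.48
eef_pos: [0.3815, -0.0739, 0.2275]
tool_rot: [0.631, 0.776, 0.0, 0.001]
ft_force: [0.4, 0.1, -0.6]
grip_width: 0.0852
tcp [ 0.3815 -0.0739  0.2275] xang 101.8 t 40.475 w 0.0852 F [ 0.4  0.1 -0.6]
```

View pics/f1.png

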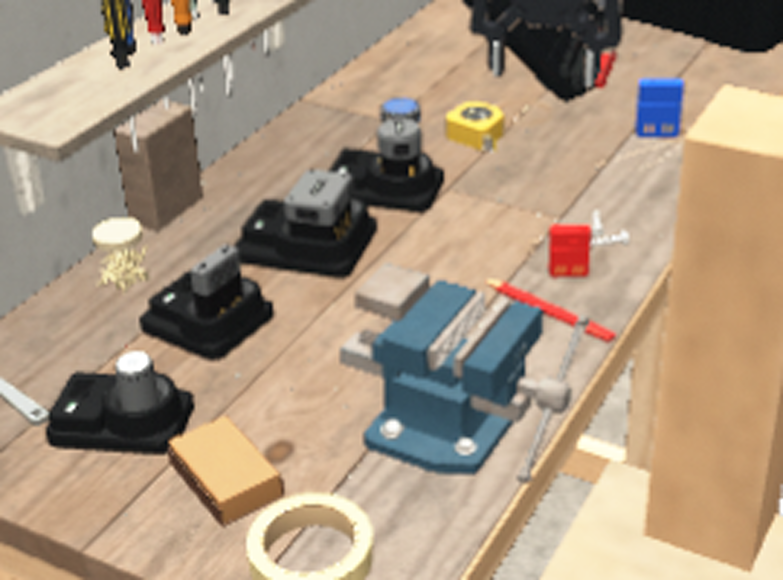

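View pics/f2.png

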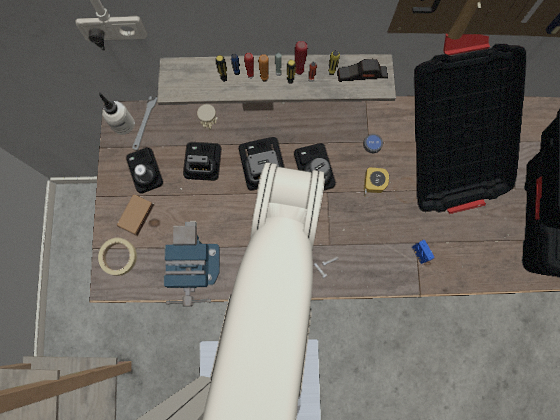

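All four batteries stand upright in their matching chargers. The sanding block (135,214), tape measure (377,179) and the red and blue look-alikes are where they were at the start.

```bash
python3 -c "
from workcell import bot
print(bot.job_done())"
```

```text
the job is handed in; nothing more can be done
None
```

All four batteries are back on charge and the job is handed in. The robot's clock read about 40.5 s of the 90 s allowed.

- **Placing:** I lowered the stick pack, torch cell, radio pack and drill pack into their matching chargers. Each one met the well floor at the expected height, with a wrist force under 10 N, before I opened the gripper.
- **Seating checks:** Wrist-camera fits after each release put every battery within about 2 mm of its well axis, and none of them sat high. The best-fit base height came out at 0 to 5 mm against the nominal 10 mm, which I take to be mask and calibration bias.
- **Bystanders:** The final scene and top pictures show all four upright. The sanding block, the tape measure and the blue look-alike look unmoved in both. The red look-alike shows unmoved in the scene view only, because the arm hid it from the top camera.
- **Checks that disagreed:**
  - The first stick-pack check after release was about 8 mm off because I read the arm's pose after taking the picture. A fresh reading agreed with the well.
  - Early scene-camera and top-camera estimates differed by up to about 11 mm, so I used the wrist camera for all the placing measurements.
  - The held-pose fit failed on the radio pack, so I checked its grip by projecting its edges into the wrist picture.

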